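Lay a shaft in the V-cradles and chock it

TASK

Take the steel shaft from the sloping green rack and lay it level in the two V-cradles of the blue stand, both thin ends bedded in the V's with the thick middle between them; set it down, do not drop it. Then chock it against rolling: set one yellow chock on the stand's plate on each side of the shaft, between the cradles, squarely with its sloped face up against the thick middle. Leave the tin, the carton and the feeler gauge where they are.

Things in the scene. Friction and masses are not known exactly. Their poses are not given: they have to be found in the camera images.
- shaft: stepped steel shaft, loose, 0.7 kg, 180 mm long: thick middle 32 mm in diameter, 100 mm long; at each end a journal 22 mm in diameter, 40 mm long. Origin at the middle of its axis, x along the axis (ends alike). Starts in the rack sloping 35 degrees, far end high: gripped square to its axis, the tool leans 35 degrees with its fingers pointing away from the robot. It must end level
- rack: green sloping rack, fixed; base plate 190 x 84 x 8 mm; two V rests under the journals and a stop at the low end. Origin: centre of underside, z up; the shaft's axis passes 85 mm above it and rises 35 degrees towards +x. The rests are 55 to 69 mm either way from the shaft's middle, so the thick middle is free at both sides, with over 50 mm below it at mid-length
- stand: blue stand, fixed; base plate 170 (x) x 210 (y) mm, top at z = 8 mm; two white 90 degree V-cradles, 14 mm thick, centred at x = +62 and -62 mm, 110 mm clear between them, tops 43 mm above the bench. Origin: centre of underside; x runs along the seated shaft, z up
- stand_seat (a point): where the shaft's middle (its origin) lies when it is fully bedded in the cradles: 45 mm above the stand's origin, same axes as the stand. The thick middle has 5 mm of play either way along x
- chock_a: yellow wedge chock, loose, 0.3 kg, 80 (x) x 60 (y) mm, 38 mm high, black square handle on top. Origin: centre of underside; x points to the sloped face, z up. Face leans back 20 degrees, toe at x = 40 mm, top edge at x = 26 mm. On the stand's plate and touching the seated shaft, its origin is 43.5 mm beside the shaft's axis, its toe under the shaft: lower it 20 mm farther out, then slide it in. Starts on the bench, facing away from the robot within 35 degrees. Both alike
- chock_b: yellow wedge chock, loose, 0.3 kg, 80 (x) x 60 (y) mm, 38 mm high, black square handle on top. Origin: centre of underside; x points to the sloped face, z up. Face leans back 20 degrees, toe at x = 40 mm, top edge at x = 26 mm. On the stand's plate and touching the seated shaft, its origin is 43.5 mm beside the shaft's axis, its toe under the shaft: lower it 20 mm farther out, then slide it in. Starts on the bench, facing away from the robot within 35 degrees. Both alike
- chock_a_face (a point): point on chock_a's sloped face that meets the shaft: x = +28.5 mm, z = 31.5 mm from the chock's origin; it lies 15 mm to the side of the shaft's axis when touching
- chock_b_face (a point): the same point on chock_b
- chock_a_handle (a point): middle of the chock's black handle, 26 x 26 mm and 30 mm tall above the wedge (z = 38 to 68 mm); this point is at x = -20 mm, z = 53 mm. Flat sides parallel to the chock's x and y: grip along either
- chock_b_handle (a point): middle of the chock's black handle, 26 x 26 mm and 30 mm tall above the wedge (z = 38 to 68 mm); this point is at x = -20 mm, z = 53 mm. Flat sides parallel to the chock's x and y: grip along either
- grease_tin: red and silver round tin, 63 mm across, 38 mm high; bystander; leave it where it is. Origin at the centre of its underside
- bearing_carton: yellow and blue carton, 35 x 120 x 70 mm high; bystander; leave it where it is. Origin at the centre of its underside
- feeler_gauge: steel feeler gauge, 22 x 99 x 13 mm, lying flat; bystander; leave it where it is. Origin at the centre of its underside
Not all that is in view belongs to the job. What is shaped like the chock_b but purple is not meant.

How it is judged:
On the way, in this order (a step that is already met when the one before it is completed fails the run):
1. the shaft lies bedded in both cradles, released, before any chock is in place (x of shaft in the frame of stand_seat between -0.008 and 0.008 m and y of shaft in the frame of stand_seat between -0.004 and 0.004 m and z of shaft in the frame of stand_seat between -0.004 and 0.004 m and angle between the x axis of shaft and the x axis of stand_seat, either way round below 0.05 rad and contact force between the fingers and shaft below 0.3 N), for 0.2 s.
2. one chock is against the shaft, released, the shaft still bedded (x of shaft in the frame of stand_seat between -0.008 and 0.008 m and y of shaft in the frame of stand_seat between -0.004 and 0.004 m and z of shaft in the frame of stand_seat between -0.004 and 0.004 m and angle between the x axis of shaft and the x axis of stand_seat, either way round below 0.05 rad and ((y of chock_a_face in the frame of stand_seat between 0.012 and 0.021 m and y of chock_a in the frame of stand_seat above 0.035 m and x of chock_a_face in the frame of stand_seat between -0.02 and 0.02 m and z of chock_a in the frame of stand_seat between -0.041 and -0.033 m and angle between chock_a's own z axis and vertical below 0.07 rad and angle between the x axis of chock_a and the y axis of stand_seat, either way round below 0.15 rad and contact force between the fingers and chock_a below 0.3 N) or (y of chock_a_face in the frame of stand_seat between -0.021 and -0.012 m and y of chock_a in the frame of stand_seat below -0.035 m and x of chock_a_face in the frame of stand_seat between -0.02 and 0.02 m and z of chock_a in the frame of stand_seat between -0.041 and -0.033 m and angle between chock_a's own z axis and vertical below 0.07 rad and angle between the x axis of chock_a and the y axis of stand_seat, either way round below 0.15 rad and contact force between the fingers and chock_a below 0.3 N) or (y of chock_b_face in the frame of stand_seat between 0.012 and 0.021 m and y of chock_b in the frame of stand_seat above 0.035 m and x of chock_b_face in the frame of stand_seat between -0.02 and 0.02 m and z of chock_b in the frame of stand_seat between -0.041 and -0.033 m and angle between chock_b's own z axis and vertical below 0.07 rad and angle between the x axis of chock_b and the y axis of stand_seat, either way round below 0.15 rad and contact force between the fingers and chock_b below 0.3 N) or (y of chock_b_face in the frame of stand_seat between -0.021 and -0.012 m and y of chock_b in the frame of stand_seat below -0.035 m and x of chock_b_face in the frame of stand_seat between -0.02 and 0.02 m and z of chock_b in the frame of stand_seat between -0.041 and -0.033 m and angle between chock_b's own z axis and vertical below 0.07 rad and angle between the x axis of chock_b and the y axis of stand_seat, either way round below 0.15 rad and contact force between the fingers and chock_b below 0.3 N))), for 0.2 s.
3. the other chock is against the shaft's other side, released (x of shaft in the frame of stand_seat between -0.008 and 0.008 m and y of shaft in the frame of stand_seat between -0.004 and 0.004 m and z of shaft in the frame of stand_seat between -0.004 and 0.004 m and angle between the x axis of shaft and the x axis of stand_seat, either way round below 0.05 rad and (((y of chock_a_face in the frame of stand_seat between 0.012 and 0.021 m and y of chock_a in the frame of stand_seat above 0.035 m and x of chock_a_face in the frame of stand_seat between -0.02 and 0.02 m and z of chock_a in the frame of stand_seat between -0.041 and -0.033 m and angle between chock_a's own z axis and vertical below 0.07 rad and angle between the x axis of chock_a and the y axis of stand_seat, either way round below 0.15 rad and contact force between the fingers and chock_a below 0.3 N) and (y of chock_b_face in the frame of stand_seat between -0.021 and -0.012 m and y of chock_b in the frame of stand_seat below -0.035 m and x of chock_b_face in the frame of stand_seat between -0.02 and 0.02 m and z of chock_b in the frame of stand_seat between -0.041 and -0.033 m and angle between chock_b's own z axis and vertical below 0.07 rad and angle between the x axis of chock_b and the y axis of stand_seat, either way round below 0.15 rad and contact force between the fingers and chock_b below 0.3 N)) or ((y of chock_a_face in the frame of stand_seat between -0.021 and -0.012 m and y of chock_a in the frame of stand_seat below -0.035 m and x of chock_a_face in the frame of stand_seat between -0.02 and 0.02 m and z of chock_a in the frame of stand_seat between -0.041 and -0.033 m and angle between chock_a's own z axis and vertical below 0.07 rad and angle between the x axis of chock_a and the y axis of stand_seat, either way round below 0.15 rad and contact force between the fingers and chock_a below 0.3 N) and (y of chock_b_face in the frame of stand_seat between 0.012 and 0.021 m and y of chock_b in the frame of stand_seat above 0.035 m and x of chock_b_face in the frame of stand_seat between -0.02 and 0.02 m and z of chock_b in the frame of stand_seat between -0.041 and -0.033 m and angle between chock_b's own z axis and vertical below 0.07 rad and angle between the x axis of chock_b and the y axis of stand_seat, either way round below 0.15 rad and contact force between the fingers and chock_b below 0.3 N)))), for 0.2 s.
At the end, for the whole second after the job is handed in: Shaft bedded in the cradles: within 8 mm along the axis, 4 mm across and in height, 0.05 rad. A chock on each side, flat on the plate, sloped face inward, face point 12 to 21 mm from the shaft axis line (15 touches), within 20 mm of its middle, square to 0.15 rad. All released and still (all of step 3 and contact force between the fingers and shaft below 0.3 N and linear speed of each of shaft, chock_a, chock_b below 0.02 m/s).
It fails at once if the shaft is dropped: let go over the stand more than 15 mm above its seat (contact force between the fingers and shaft below 0.3 N and z of shaft in the frame of stand_seat above 0.015 m and horizontal distance between shaft and stand_seat below 0.07 m).
It fails at once if the shaft falls on the bench or a bystander: its middle is below 30 mm (height (world z) of shaft below 0.03 m).
It fails at once if the grease tin is moved by more than 25 mm (distance of grease_tin from where it was at the start of the episode above 0.025 m).
It fails at once if the bearing carton is moved by more than 25 mm (distance of bearing_carton from where it was at the start of the episode above 0.025 m).
It fails at once if the feeler gauge is moved by more than 25 mm (distance of feeler_gauge from where it was at the start of the episode above 0.025 m).
It also fails if it takes over 64 s, if anything falls off the work surface, if the arm or the gripper's body presses on something with over 40 N, if the wrist force passes 120 N, or if a joint passes its speed limit or range.

ROBOT

A 6-joint arm with a two-finger parallel gripper is mounted at the origin on a cart in front of the work surface, level with it; the furniture and walls round the work are solid. World frame = base frame: x ahead of the robot, y to its left, z up, the work surface at z = 0. Lengths are in m, angles in rad, forces in N, time in s.
With the tool pointing down it reaches from about 0.4 to 0.825 m from the base axis. Payload 7 kg.
Tool frame: the origin (TCP) lies midway between the tips of the shut fingers; the grasp point (between the pads) lies 19 mm behind it; z points along the fingers, y is the line along which they close (so a half turn about z gives the same grasp; the last joint's range is limited). The gripper opens to 88 mm and grips with 3 to 60 N. Pads are 19 mm wide; open, the fingers measure 130 mm over their backs; the gripper's body (78 mm by 193 mm) begins 47 mm behind the grasp point.
Start: joints at [1.468, 0.359, 0.012, 0, -1.224, -0.288], TCP at [0.257, 0.624, 0.188] pointing down, gripper open.
Joint ranges: [-3.07, 3.07], [-1.43, 2.12], [-1.02, 1.25], [-3.03, 1.67], [-3.05, -0], [-3.03, 3.03]. Speed limits (rad/s): [2.39, 2.39, 3.01, 3.14, 3.14, 3.14].

INTERFACE

Orientations are given as [roll, pitch, yaw] about the fixed x, y, z axes, in that order (R = Rz(yaw) Ry(pitch) Rx(roll)).
In Python, from station import get_state, grab_frame, calibration, job_done, boxes_of, regions_of, spot_point gives the robot as it stands. The module is installed in compiled form; this text tells all that it offers.
- The arm moves only by the tool arm_command, never from a script. Its argument "commands" is a list of rows, each an object of numbers: "tx", "ty", "tz": the shift along the tool's x, y, z each as a share of 25 cm, from -1 to 1; "twist": the turn about the tool's z as a share of 180 degrees, from -1 to 1. A call has exactly 8 rows; each row is the pose to reach, as a shift and turn from the pose commanded when the call began, along the tool's axes at that moment, turning the shorter way round; what a row does not reach only later rows make up. A row lasts 1/12 s, in which the tool goes at most 41.7 mm and 7.16 degrees, less where a joint would pass 70% of its speed; a pose out of reach is approached as far as the arm can. A call with a number of a shift or a turn outside -1 to 1 is refused whole. A call with a gripper value outside its range is refused whole. "claw" is the opening, from 0 (shut) to 1 (fully open), set as the call begins (left out, the last holds). The fingers move at their own pace and stop on an object; "grip_force" is the grip in N (left out, the last holds). Time passes only in rows, so rows that repeat a pose let the fingers close, or fill a call up. It gives the time, the measured TCP pose, the force, the opening and the grip force at its end, in the units of the state.
- get_state(): the state, without advancing time (a new reading comes with each control period).
- grab_frame(name): name is "scene" or "top" or "wrist"; returns the picture (420x560x3 uint8, red, green, blue); there is no depth.
- calibration(name): a dict with "camera_matrix" (3x3 intrinsics, pixels), "k1" (the pictures are not rectified: a ray, as slopes to the right and down, at radius r is drawn at 1 + k1 r^2 times it, then the intrinsics apply), "extrinsics" (4x4, takes a point from camera to world coordinates). Camera axes: x right, y down, z forward; pixel columns grow to the right and rows downward; lengths in m; the calibration is good to about 2 mm. A picture is of the moment at which its call begins: read the wrist's pose just before it. calibration takes no time and is no camera call; for the wrist camera it gives the pose at the moment of the call.
- job_done(): hands the job in; it is judged then, once.
Trained networks look in the newest picture that a camera, given by its name, has taken for a name from the list of things; names that differ only in an ending like _2 or _b are one class to them, and where a whole thing is asked for, a point or a joint stands for the part that bears it (a point fixed in the world has none). Each returns a list of dicts, best first, with "score" (0 to 1); they miss things now and then, are a little off and sometimes report something else, mostly with a low value. They report only what shows in the picture. A call takes as long as a camera call. They do not tell look-alikes from the thing itself.
- boxes_of(query, camera): "rect" ([left, top, right, bottom] in pixels, round what is visible of it).
- regions_of(query, camera): "region" (420x560 bool, what is visible of it) and "rect" ([left, top, right, bottom] in pixels, round what is visible of it).
- spot_point(query, camera): "uv" ([column, row] in pixels: a listed point, or the origin of a listed thing).
The state is a dict: "t": time; "q": joint angles; "qd": joint speeds; "joint_efforts": joint torques, N m; "eef_pos": TCP position; "ee_rot": TCP orientation; "force": force on the tool from outside, world axes, zero at the start; "moment": the same for the moment, N m; "width": finger opening in m; "gripper_force": force on a finger pad.
Only numpy, scipy, OpenCV 4.12 (cv2) and the standard library are available. Lean on these libraries where they do the work, as an engineer would, in place of code of your own. Each camera call takes 0.05 s, during which the arm holds its last target. There are 200 camera calls.

## Working session

There is one attempt and no reset: what is moved stays moved. The work goes in short steps, Python scripts to look and compute and a tool call to move; the robot and the scene stay as the last step left them, time stands still between calls to the robot, and variables do not carry over. Pictures are saved under pics/ and viewed, at most 10 in all, crops included, and the job is handed in when it is done.

Besides the shell and the picture viewer there is one more tool, called after "Emit:" as name([rows], argument=value, ...), one row to a line, values as JSON. arm_command: Moves the arm, as the interface text tells. Shift numbers are shares of 25 cm and turn numbers shares of 180 degrees, none past 1 either way. Its arguments: {"type":"object","properties":{"commands":{"type":"array"},"claw":{"type":"number"},"grip_force":{"type":"number"}},"required":["commands"]}

```bash
mkdir -p pics; cat > h.py <<'E'
import numpy as np, cv2
from station import *
from scipy.spatial.transform import Rotation as Ro
def snap(cam,name=None):
    c=calibration(cam); im=grab_frame(cam)
    if name: cv2.imwrite('pics/'+name,im[:,:,::-1])
    return c,im
def ray(c,uv):
    K=np.array(c['camera_matrix'],float);T=np.array(c['extrinsics'])
    p=np.linalg.solve(K,[uv[0],uv[1],1])[:2]; d=p.copy()
    for _ in range(30): d=p/(1+c['k1']*(d@d))
    return T[:3,3],T[:3,:3]@np.array([d[0],d[1],1])
def at_z(c,uv,z):
    o,d=ray(c,uv); return o+d*(z-o[2])/d[2]
def proj(c,P):
    K=np.array(c['camera_matrix'],float);T=np.array(c['extrinsics'])
    q=T[:3,:3].T@(np.array(P,float)-T[:3,3]); s=q[:2]/q[2]; s=s*(1+c['k1']*(s@s))
    return (K@[s[0],s[1],1])[:2]
def tri(c1,u1,c2,u2):
    o1,d1=ray(c1,u1);o2,d2=ray(c2,u2)
    s=np.linalg.lstsq(np.c_[d1,-d2],o2-o1,rcond=None)[0]
    a,b=o1+s[0]*d1,o2+s[1]*d2; return (a+b)/2,np.linalg.norm(a-b)
def tool(P):
    "shift to P in tool shares, from measured pose"
    s=get_state(); R=Ro.from_euler('xyz',s['ee_rot']).as_matrix()
    return R.T@(np.array(P)-s['eef_pos'])/0.25
E
python3 - <<'E'
from h import *
np.set_printoptions(precision=3,suppress=True)
s=get_state(); print(s['t'],s['eef_pos'],s['ee_rot'],s['width'])
C={};I={}
for k in ('scene','top'):
    C[k],I[k]=snap(k); print(k,C[k]['extrinsics'])
cv2.imwrite('pics/a.png',I['scene'][:,:,::-1]);cv2.imwrite('pics/b.png',I['top'][:,:,::-1])
for n in ['shaft','rack','stand','stand_seat','chock_a','chock_a_handle','chock_a_face','grease_tin','bearing_carton','feeler_gauge']:
    for k in ('top','scene'):
        print(n,k,[(np.round(r['uv']).tolist(),round(r['score'],2)) for r in spot_point(n,k)])
E
```

```text
0.0 [0.257 0.624 0.187] [ 3.14  -0.    -0.391] 0.0876152163847225
scene [[ 0.883 -0.219  0.415 -0.08 ]
 [-0.469 -0.372  0.801 -1.286]
 [-0.021 -0.902 -0.431  0.78 ]
 [ 0.     0.     0.     1.   ]]
top [[-0.006 -0.977  0.213  0.281]
 [-1.     0.005 -0.006 -0.029]
 [ 0.005 -0.213 -0.977  1.371]
 [ 0.     0.     0.     1.   ]]
shaft top [([160.0, 227.0], 0.92), ([343.0, 203.0], 0.2)]
shaft scene [([221.0, 171.0], 0.96)]
rack top [([165.0, 226.0], 0.88), ([343.0, 152.0], 0.19)]
rack scene [([222.0, 196.0], 0.67)]
stand top [([257.0, 217.0], 0.81)]
stand scene [([262.0, 224.0], 0.61)]
stand_seat top [([388.0, 198.0], 0.65), ([256.0, 215.0], 0.58)]
stand_seat scene [([266.0, 210.0], 0.73)]
chock_a top [([337.0, 202.0], 0.86), ([385.0, 196.0], 0.71), ([425.0, 273.0], 0.63), ([388.0, 245.0], 0.56), ([166.0, 232.0], 0.46)]
chock_a scene [([302.0, 290.0], 0.89), ([290.0, 321.0], 0.82), ([348.0, 275.0], 0.56), ([323.0, 252.0], 0.56)]
chock_a_handle top [([393.0, 202.0], 0.95)]
chock_a_handle scene [([346.0, 262.0], 0.66)]
chock_a_face top [([391.0, 186.0], 0.82), ([259.0, 218.0], 0.72)]
chock_a_face scene [([359.0, 262.0], 0.84)]
grease_tin top [([175.0, 168.0], 0.8), ([395.0, 202.0], 0.64)]
grease_tin scene [([270.0, 180.0], 0.66), ([348.0, 276.0], 0.45)]
bearing_carton top [([338.0, 153.0], 0.67)]
bearing_carton scene [([364.0, 242.0], 0.69)]
feeler_gauge top [([233.0, 154.0], 0.48)]
feeler_gauge scene [([306.0, 198.0], 0.53)]
```

View pics/a.png

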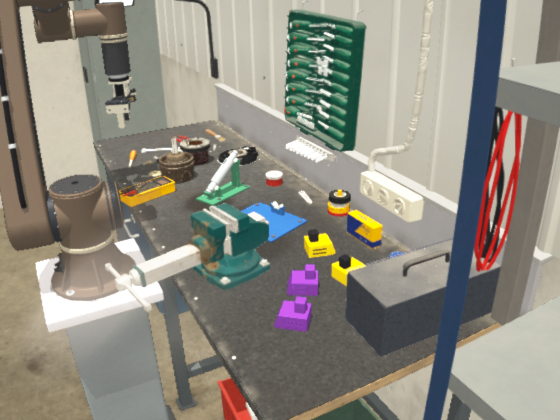

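View pics/b.png

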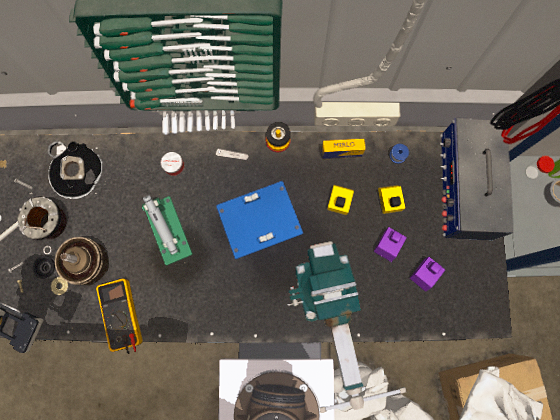

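```bash
cat >> h.py <<'E'
def seg(im,lo,hi,box):
    h=cv2.cvtColor(im,cv2.COLOR_RGB2HSV); m=cv2.inRange(h,lo,hi); k=np.zeros_like(m)
    l,t,r,b=box; k[t:b,l:r]=m[t:b,l:r]
    n,L,S,_=cv2.connectedComponentsWithStats(k); return L==1+np.argmax(S[1:,4])
def hull_at(c,m,z):
    cs=cv2.findContours(m.astype(np.uint8),cv2.RETR_EXTERNAL,cv2.CHAIN_APPROX_NONE)[0]
    p=max(cs,key=len)[:,0,:]; return np.array([at_z(c,u,z)[:2] for u in p])
def rect(P):
    return cv2.minAreaRect((P*1000).astype(np.float32))
E
python3 - <<'E'
from h import *
np.set_printoptions(precision=3,suppress=True)
c,im=snap('top')
print('blue',rect(hull_at(c,seg(im,(95,90,60),(125,255,255),(200,160,320,270)),.008)))
print('green',rect(hull_at(c,seg(im,(60,80,40),(90,255,255),(130,180,200,275)),.008)))
for b in [(322,180,358,220),(374,180,412,220)]:
    print('y',rect(hull_at(c,seg(im,(20,120,80),(35,255,255),b),.02)))
cv2.imwrite('pics/c.png',cv2.resize(np.hstack([im[170:280,120:320]]),None,fx=4,fy=4,interpolation=2)[:,:,::-1])
print('shaft spot',at_z(c,(160,227),.085)[:2],'stand',at_z(c,(257,217),0)[:2])
print([(r['rect'],r['score']) for r in boxes_of('shaft','top')],[(r['rect'],r['score']) for r in boxes_of('chock_a_handle','top')])
for u in [(341,205),(393,201)]: print('handle',at_z(c,u,.068)[:2])
E
```

```text
blue ((546.8663330078125, 48.73485565185547), (172.65618896484375, 211.95870971679688), 20.61505699157715)
green ((518.0287475585938, 319.0198669433594), (198.492431640625, 88.80061340332031), 23.80910873413086)
y ((600.9608764648438, -190.11557006835938), (63.9802131652832, 80.60566711425781), 74.94617462158203)
y ((602.5885620117188, -340.5949401855469), (80.20403289794922, 70.72032165527344), 7.871933937072754)
shaft spot [0.51  0.317] stand [0.554 0.054]
[([144.1, 193.6, 176.1, 252.4], 0.56)] [([376.8, 187.0, 405.0, 216.5], 0.86), ([328.2, 187.0, 356.3, 215.8], 0.25)]
handle [ 0.574 -0.186]
handle [ 0.585 -0.334]
```

View pics/c.png

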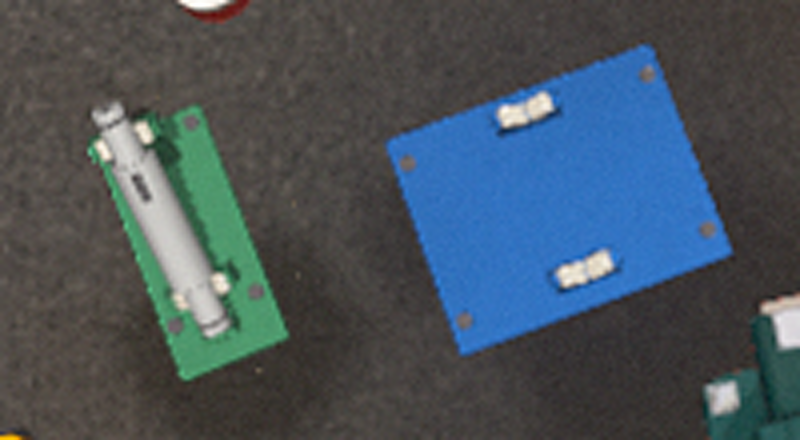

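Seen in the pictures: the only shaft is at top (160,227). Yellow chocks are at top (340,199) and (392,199). The look-alikes are purple, at (390,242) and (428,272), and are not meant. The crop confirms the shaft on the green rack, with the white V-cradles of the blue stand at its right.

Emit:
arm_command([
  {"tx": 0.7,"ty": 0.37,"tz": -0.3,"twist": -0.257},
  {"tx": 0.7,"ty": 0.37,"tz": -0.3,"twist": -0.257},
  {"tx": 0.7,"ty": 0.37,"tz": -0.3,"twist": -0.257},
  {"tx": 0.7,"ty": 0.37,"tz": -0.3,"twist": -0.257},
  {"tx": 0.7,"ty": 0.37,"tz": -0.3,"twist": -0.257},
  {"tx": 0.7,"ty": 0.37,"tz": -0.3,"twist": -0.257},
  {"tx": 0.7,"ty": 0.37,"tz": -0.3,"twist": -0.257},
  {"tx": 0.7,"ty": 0.37,"tz": -0.3,"twist": -0.257},
], claw=1)

```text
t: 1.92
eef_pos: [0.3844, 0.4712, 0.2635]
ee_rot: [-3.141, -0.001, 0.418]
force: [-0.5, -0.1, 0.2]
width: 0.0873
gripper_force: 0.0
```

Emit:
arm_command([
  {"tx": 0.24,"ty": 0.77},
  {"tx": 0.24,"ty": 0.77},
  {"tx": 0.24,"ty": 0.77},
  {"tx": 0.24,"ty": 0.77},
  {"tx": 0.24,"ty": 0.77},
  {"tx": 0.24,"ty": 0.77},
  {"tx": 0.24,"ty": 0.77},
  {"tx": 0.24,"ty": 0.77},
])

```text
invalid input
```

```bash
python3 - <<'E'
from h import *
np.set_printoptions(precision=3,suppress=True)
s=get_state(); print(s['t'],s['eef_pos'],s['ee_rot'],s['q'])
c,im=snap('wrist','d.png'); print(c['extrinsics'])
for n in ('shaft','rack','grease_tin'): print(n,[(np.round(r['uv'],1),round(r['score'],2)) for r in spot_point(n,'wrist')])
print('pred',proj(c,(.518,.319,.085)))
E
```

```text
1.9167 [0.384 0.471 0.263] [-3.141 -0.001  0.418] [ 1.207  0.21  -0.022 -0.    -1.337  0.781]
[[ 0.406 -0.869 -0.282  0.46 ]
 [-0.914 -0.387 -0.123  0.504]
 [-0.002  0.307 -0.952  0.462]
 [ 0.     0.     0.     1.   ]]
shaft [(array([440.5, 133.6]), 0.84)]
rack [(array([412.7, 127.4]), 0.56)]
grease_tin []
pred [439.26  130.185]
```

View pics/d.png

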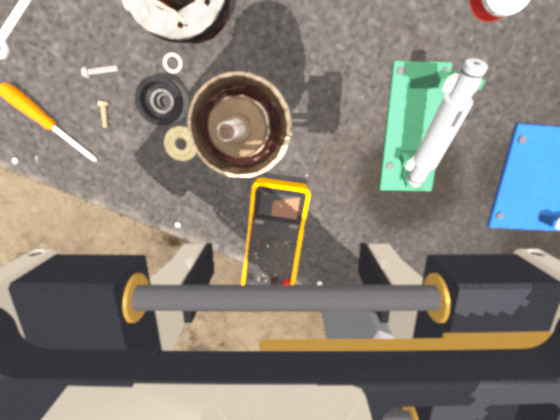

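Emit:
arm_command([
  {"tx": 0.1,"ty": 0.77,"tz": 0,"twist": 0},
  {"tx": 0.1,"ty": 0.77,"tz": 0,"twist": 0},
  {"tx": 0.1,"ty": 0.77,"tz": 0,"twist": 0},
  {"tx": 0.1,"ty": 0.77,"tz": 0,"twist": 0},
  {"tx": 0.1,"ty": 0.77,"tz": 0,"twist": 0},
  {"tx": 0.1,"ty": 0.77,"tz": 0,"twist": 0},
  {"tx": 0.1,"ty": 0.77,"tz": 0,"twist": 0},
  {"tx": 0.1,"ty": 0.77,"tz": 0,"twist": 0},
])

```text
t: 2.78
eef_pos: [0.4843, 0.3064, 0.2625]
ee_rot: [3.142, 0.0, 0.416]
force: [0.5, 0.0, -0.1]
width: 0.088
gripper_force: 0.0
```

```bash
python3 - <<'E'
from h import *
np.set_printoptions(precision=4,suppress=True)
s=get_state(); print(s['t'],s['eef_pos'],s['ee_rot'],s['q'])
c,im=snap('wrist','e.png')
for n in ('shaft','rack'): print(n,[(np.round(r['uv'],1),round(r['score'],2)) for r in spot_point(n,'wrist')])
r=spot_point('shaft','wrist')[0]['uv']; P=at_z(c,r,.085); print('shaft',P)
print('green',rect(hull_at(c,seg(im,(60,80,40),(90,255,255),(0,0,560,240)),.008)))
m=regions_of('shaft','wrist')[0]['region']; v=np.argwhere(m)[:,::-1].astype(np.float32)
mu,ev=cv2.PCACompute(v,None,maxComponents=1)
# axis line: choose yaw so projected sloped axis through P matches
t=(v-mu)@ev[0]; ends=[mu[0]+ev[0]*q for q in (t.min(),t.max())]; print('ends',ends)
for yd in (20,22,24,26,28):
    d=np.array([np.cos(.6109)*np.cos(np.radians(yd)),np.cos(.6109)*np.sin(np.radians(yd)),np.sin(.6109)])
    print(yd,proj(c,P-.09*d),proj(c,P+.09*d))
E
```

```text
2.7833 [0.4843 0.3064 0.2625] [3.1416 0.0003 0.4158] [ 0.9052  0.1516 -0.0971 -0.0001 -1.3224  1.0814]
shaft [(array([288.4, 148.9]), 0.68)]
rack [(array([285.6, 146.4]), 0.77)]
shaft [0.519  0.3176 0.085 ]
green ((514.0198974609375, 317.04583740234375), (190.3699951171875, 84.89545440673828), 23.237964630126953)
ends [array([288.4512,  82.8961], dtype=float32), array([286.2207, 202.0041], dtype=float32)]
20 [284.7751 193.6669] [293.7318  83.1066]
22 [286.4704 193.7482] [291.2362  82.9735]
24 [288.1674 193.7725] [288.737   82.9342]
26 [289.8644 193.7397] [286.2378  82.9888]
28 [291.5596 193.6499] [283.7424  83.1373]
```

View pics/e.png

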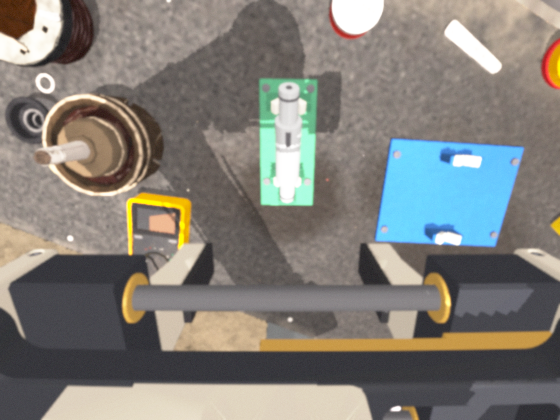

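The rack plate comes out at 190.4 x 84.9 mm, which matches the given size. Its yaw is 23.2° and the shaft middle is at about (0.515, 0.317). I'll go down onto the shaft.

Emit:
arm_command([
  {"tx": 0.13,"ty": 0.01,"tz": 0,"twist": 0},
  {"tx": 0.13,"ty": 0.01,"tz": 0.15,"twist": 0},
  {"tx": 0.13,"ty": 0.01,"tz": 0.3,"twist": 0},
  {"tx": 0.13,"ty": 0.01,"tz": 0.45,"twist": 0},
  {"tx": 0.13,"ty": 0.01,"tz": 0.58,"twist": 0},
  {"tx": 0.13,"ty": 0.01,"tz": 0.68,"twist": 0},
  {"tx": 0.13,"ty": 0.01,"tz": 0.75,"twist": 0},
  {"tx": 0.13,"ty": 0.01,"tz": 0.75,"twist": 0},
])

```text
t: 3.7
eef_pos: [0.5127, 0.3154, 0.0709]
ee_rot: [3.139, 0.007, 0.417]
force: [-1.6, -0.1, -1.1]
width: 0.0874
gripper_force: 0.0
```

Emit:
arm_command([
  {"tx": 0,"ty": 0,"tz": 0,"twist": 0},
  {"tx": 0,"ty": 0,"tz": 0,"twist": 0},
  {"tx": 0,"ty": 0,"tz": 0,"twist": 0},
  {"tx": 0,"ty": 0,"tz": 0,"twist": 0},
  {"tx": 0,"ty": 0,"tz": 0,"twist": 0},
  {"tx": 0,"ty": 0,"tz": 0,"twist": 0},
  {"tx": 0,"ty": 0,"tz": 0,"twist": 0},
  {"tx": 0,"ty": 0,"tz": 0,"twist": 0},
], claw=0, grip_force=30)

```text
t: 4.37
eef_pos: [0.5152, 0.3169, 0.0755]
ee_rot: [-3.141, -0.0, 0.417]
force: [-0.1, -0.5, 0.2]
width: 0.0397
gripper_force: 0.0
```

Still closing (39.7 mm); hold a bit more, then lift slowly.

Emit:
arm_command([
  {"tx": 0,"ty": 0,"tz": 0,"twist": 0},
  {"tx": 0,"ty": 0,"tz": 0,"twist": 0},
  {"tx": 0,"ty": 0,"tz": 0,"twist": 0},
  {"tx": 0,"ty": 0,"tz": 0,"twist": 0},
  {"tx": 0,"ty": 0,"tz": 0,"twist": 0},
  {"tx": 0,"ty": 0,"tz": -0.02,"twist": 0},
  {"tx": 0,"ty": 0,"tz": -0.05,"twist": 0},
  {"tx": 0,"ty": 0,"tz": -0.08,"twist": 0},
])

```text
t: 5.03
eef_pos: [0.5153, 0.3168, 0.096]
ee_rot: [3.141, 0.0, 0.417]
force: [0.8, -0.1, 0.3]
width: 0.0003
gripper_force: 0.0
```

```bash
python3 - <<'E'
from h import *
np.set_printoptions(precision=4,suppress=True)
s=get_state(); print(s['t'],s['eef_pos'],s['width'],s['gripper_force'])
c,im=snap('wrist'); c2,im2=snap('scene')
b=cv2.resize(im2[130:240,170:330],(560,385),interpolation=2)
cv2.imwrite('pics/f.png',cv2.resize(np.vstack([im[:,:],b]),(400,575))[:,:,::-1])
for k in('wrist','scene'): print([(np.round(r['uv'],1),round(r['score'],2)) for r in spot_point('shaft',k)])
print(proj(c2,(.515,.317,.085)))
E
```

```text
5.0333 [0.5153 0.3168 0.096 ] 0.00031951720574349197 0.0
[(array([286.5, 226.6]), 0.76)]
[(array([222.9, 170.6]), 0.56)]
[222.1258 172.1451]
```

View pics/f.png

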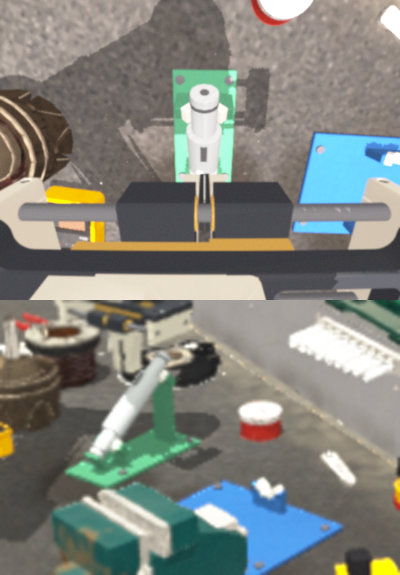

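```bash
python3 - <<'E'
from h import *
np.set_printoptions(precision=4,suppress=True)
a=cv2.imread('pics/a.png')[:,:,::-1].astype(int); b=cv2.imread('pics/b.png')[:,:,::-1].astype(int)
for k,o in(('scene',a),('top',b)):
    c,im=snap(k); d=np.abs(im.astype(int)-o).max(2)>40
    ys,xs=np.nonzero(d); print(k,d.sum(),(xs.min(),xs.max(),ys.min(),ys.max()) if len(xs) else '')
    print('tcp',proj(c,get_state()['eef_pos']),[(np.round(r['uv'],1),round(r['score'],2)) for r in spot_point('shaft',k)])
    cv2.imwrite(f'pics/g_{k}.png',im[:,:,::-1])
c,im=snap('wrist'); print('tcp wrist',proj(c,get_state()['eef_pos']),proj(c,(.515,.317,.085)))
s=cv2.imread('pics/g_scene.png')
cv2.imwrite('pics/g.png',np.hstack([s[0:300,0:330],cv2.imread('pics/g_top.png')[100:400,60:330]]))
E
```

```text
scene 21504 (np.int64(0), np.int64(254), np.int64(0), np.int64(291))
tcp [221.9704 169.3906] [(array([222.1, 171. ]), 0.92)]
top 12761 (np.int64(0), np.int64(321), np.int64(151), np.int64(419))
tcp [159.4465 224.5793] [(array([159.5, 224.1]), 0.65)]
tcp wrist [284.9548 229.1728] [284.5817 224.0178]
```

View pics/g.png

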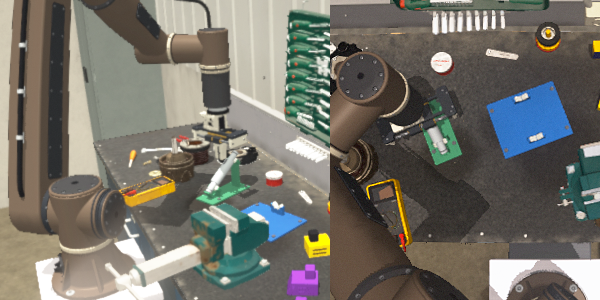

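```bash
python3 - <<'E'
from h import *
s=get_state(); R=Ro.from_euler('xyz',s['ee_rot']).as_matrix(); p=np.array(s['eef_pos'])
def mk(k,box,f):
    c,im=snap(k); l,t,r,b=box
    o=cv2.resize(im[t:b,l:r],None,fx=f,fy=f,interpolation=2)[:,:,::-1].copy()
    for i,dz in enumerate((0,-.02,-.04)):
        u=proj(c,p+R@[0,0,dz]); print(k,dz,u)
        q=((u-[l,t])*f).astype(int); cv2.drawMarker(o,tuple(int(v) for v in q),[(0,0,255),(0,255,255),(255,0,255)][i],cv2.MARKER_TILTED_CROSS,8,1)
    return o
a=mk('wrist',(230,130,340,330),3); b=mk('scene',(190,100,270,200),6)
cv2.imwrite('pics/i.png',np.hstack([cv2.copyMakeBorder(a,0,0,0,0,0),b]))
E
```

```text
wrist 0 [284.95444314 229.21404609]
wrist -0.02 [284.83293299 240.77264865]
wrist -0.04 [284.68531723 254.8206089 ]
scene 0 [221.97749482 169.53913205]
scene -0.02 [221.58654642 164.22078187]
scene -0.04 [221.19427238 158.85600499]
```

View pics/i.png

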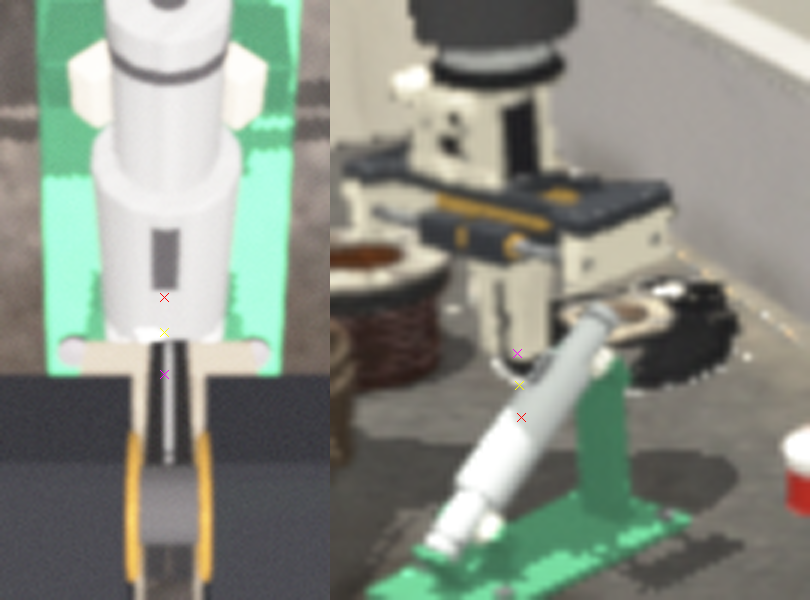

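The crop shows the shut fingertips above the shaft, about 25 mm nearer the hand than the reported TCP (red cross). The fingers therefore closed over the top of the shaft, which is still in its rack. I'll check this offset by a soft touch.

Emit:
arm_command([
  {"tx": 0,"ty": 0,"tz": 0.01,"twist": 0},
  {"tx": 0,"ty": 0,"tz": 0.02,"twist": 0},
  {"tx": 0,"ty": 0,"tz": 0.025,"twist": 0},
  {"tx": 0,"ty": 0,"tz": 0.03,"twist": 0},
  {"tx": 0,"ty": 0,"tz": 0.03,"twist": 0},
  {"tx": 0,"ty": 0,"tz": 0.03,"twist": 0},
  {"tx": 0,"ty": 0,"tz": 0.03,"twist": 0},
  {"tx": 0,"ty": 0,"tz": 0.03,"twist": 0},
], grip_force=5)

```text
t: 6.25
eef_pos: [0.5152, 0.3169, 0.0878]
ee_rot: [-3.142, -0.0, 0.417]
force: [0.1, -0.2, -0.4]
width: 0.0005
gripper_force: 0.0
```

Emit:
arm_command([
  {"tx": 0,"ty": 0,"tz": 0.005,"twist": 0},
  {"tx": 0,"ty": 0,"tz": 0.01,"twist": 0},
  {"tx": 0,"ty": 0,"tz": 0.015,"twist": 0},
  {"tx": 0,"ty": 0,"tz": 0.02,"twist": 0},
  {"tx": 0,"ty": 0,"tz": 0.02,"twist": 0},
  {"tx": 0,"ty": 0,"tz": 0.02,"twist": 0},
  {"tx": 0,"ty": 0,"tz": 0.02,"twist": 0},
  {"tx": 0,"ty": 0,"tz": 0.02,"twist": 0},
])

```text
t: 6.92
eef_pos: [0.5152, 0.3169, 0.0828]
ee_rot: [-3.142, -0.0, 0.417]
force: [1.2, 0.3, 0.4]
width: 0.0006
gripper_force: 0.0
```

Emit:
arm_command([
  {"tx": 0,"ty": 0,"tz": 0.008,"twist": 0},
  {"tx": 0,"ty": 0,"tz": 0.014,"twist": 0},
  {"tx": 0,"ty": 0,"tz": 0.02,"twist": 0},
  {"tx": 0,"ty": 0,"tz": 0.025,"twist": 0},
  {"tx": 0,"ty": 0,"tz": 0.03,"twist": 0},
  {"tx": 0,"ty": 0,"tz": 0.03,"twist": 0},
  {"tx": 0,"ty": 0,"tz": 0.03,"twist": 0},
  {"tx": 0,"ty": 0,"tz": 0.03,"twist": 0},
])

```text
t: 7.58
eef_pos: [0.5152, 0.3169, 0.0753]
ee_rot: [-3.142, -0.0, 0.417]
force: [-0.9, 0.5, 0.2]
width: 0.0005
gripper_force: 0.0
```

```bash
python3 - <<'E'
from h import *
np.set_printoptions(precision=4,suppress=True)
s=get_state(); R=Ro.from_euler('xyz',s['ee_rot']).as_matrix(); p=np.array(s['eef_pos'])
c=calibration('wrist'); T=np.array(c['extrinsics']); print(c['camera_matrix'],c['k1'])
print('cam in tool',R.T@(T[:3,3]-p)); 
def inx(uv,x):
    o,d=ray(c,uv); o=R.T@(o-p); d=R.T@d; return o+d*(x-o[0])/d[0]
for u in [(285,243.5),(212,243),(360,243),(285,254)]:
    for x in (-.0095,0,.0095): print(u,x,inx(u,x))
E
```

```text
[[292.4958   0.     285.8051]
 [  0.     292.4958 205.4698]
 [  0.       0.       1.    ]] -0.025147617612092842
cam in tool [ 0.0824  0.0009 -0.1982]
(285, 243.5) -0.0095 [-0.0095  0.0001 -0.0042]
(285, 243.5) 0 [ 0.      0.0002 -0.0242]
(285, 243.5) 0.0095 [ 0.0095  0.0002 -0.0443]
(212, 243) -0.0095 [-0.0095 -0.0533 -0.0035]
(212, 243) 0 [ 0.     -0.0477 -0.0236]
(212, 243) 0.0095 [ 0.0095 -0.0421 -0.0438]
(360, 243) -0.0095 [-0.0095  0.055  -0.0034]
(360, 243) 0 [ 0.      0.0494 -0.0235]
(360, 243) 0.0095 [ 0.0095  0.0438 -0.0436]
(285, 254) -0.0095 [-0.0095  0.0001 -0.0206]
(285, 254) 0 [ 0.      0.0002 -0.039 ]
(285, 254) 0.0095 [ 0.0095  0.0003 -0.0573]
```

Emit:
arm_command([
  {"tx": 0,"ty": 0,"tz": 0.004,"twist": 0},
  {"tx": 0,"ty": 0,"tz": 0.008,"twist": 0},
  {"tx": 0,"ty": 0,"tz": 0.012,"twist": 0},
  {"tx": 0,"ty": 0,"tz": 0.016,"twist": 0},
  {"tx": 0,"ty": 0,"tz": 0.016,"twist": 0},
  {"tx": 0,"ty": 0,"tz": 0.016,"twist": 0},
  {"tx": 0,"ty": 0,"tz": 0.016,"twist": 0},
  {"tx": 0,"ty": 0,"tz": 0.016,"twist": 0},
])

```text
t: 8.25
eef_pos: [0.5152, 0.3168, 0.0713]
ee_rot: [-3.142, 0.0, 0.417]
force: [0.9, -0.6, 0.9]
width: 0.0003
gripper_force: 0.2
```

Emit:
arm_command([
  {"tx": 0,"ty": 0,"tz": 0.004,"twist": 0},
  {"tx": 0,"ty": 0,"tz": 0.008,"twist": 0},
  {"tx": 0,"ty": 0,"tz": 0.012,"twist": 0},
  {"tx": 0,"ty": 0,"tz": 0.016,"twist": 0},
  {"tx": 0,"ty": 0,"tz": 0.016,"twist": 0},
  {"tx": 0,"ty": 0,"tz": 0.016,"twist": 0},
  {"tx": 0,"ty": 0,"tz": 0.016,"twist": 0},
  {"tx": 0,"ty": 0,"tz": 0.016,"twist": 0},
])

```text
t: 8.92
eef_pos: [0.5159, 0.3172, 0.0698]
ee_rot: [-3.141, -0.002, 0.417]
force: [-5.1, -1.9, 18.0]
width: 0.0003
gripper_force: 8.9
```

Contact at a reported z of about 0.070, so the real tips are about 41 mm above the reported TCP. I'll open and go down with that correction.

Emit:
arm_command([
  {"tx": 0,"ty": 0,"tz": -0.06,"twist": 0},
  {"tx": 0,"ty": 0,"tz": -0.06,"twist": 0},
  {"tx": 0,"ty": 0,"tz": -0.06,"twist": 0},
  {"tx": 0,"ty": 0,"tz": -0.06,"twist": 0},
  {"tx": 0,"ty": 0,"tz": -0.06,"twist": 0},
  {"tx": 0,"ty": 0,"tz": -0.06,"twist": 0},
  {"tx": 0,"ty": 0,"tz": -0.06,"twist": 0},
  {"tx": 0,"ty": 0,"tz": -0.06,"twist": 0},
], claw=0.85)

```text
t: 9.58
eef_pos: [0.5151, 0.3167, 0.0819]
ee_rot: [3.141, 0.001, 0.417]
force: [-0.3, 0.0, -0.4]
width: 0.0482
gripper_force: 0.0
```

Emit:
arm_command([
  {"tx": 0,"ty": 0,"tz": 0,"twist": 0},
  {"tx": 0,"ty": 0,"tz": 0.02,"twist": 0},
  {"tx": 0,"ty": 0,"tz": 0.05,"twist": 0},
  {"tx": 0,"ty": 0,"tz": 0.09,"twist": 0},
  {"tx": 0,"ty": 0,"tz": 0.13,"twist": 0},
  {"tx": 0,"ty": 0,"tz": 0.17,"twist": 0},
  {"tx": 0,"ty": 0,"tz": 0.2,"twist": 0},
  {"tx": 0,"ty": 0,"tz": 0.21,"twist": 0},
])

```text
t: 10.25
eef_pos: [0.5143, 0.316, 0.0276]
ee_rot: [3.141, 0.003, 0.416]
force: [-1.3, -1.0, -0.4]
width: 0.0743
gripper_force: 0.0
```

Emit:
arm_command([
  {"tx": 0,"ty": 0,"tz": 0,"twist": 0},
  {"tx": 0,"ty": 0,"tz": 0,"twist": 0},
  {"tx": 0,"ty": 0,"tz": 0,"twist": 0},
  {"tx": 0,"ty": 0,"tz": 0,"twist": 0},
  {"tx": 0,"ty": 0,"tz": 0,"twist": 0},
  {"tx": 0,"ty": 0,"tz": 0,"twist": 0},
  {"tx": 0,"ty": 0,"tz": 0,"twist": 0},
  {"tx": 0,"ty": 0,"tz": 0,"twist": 0},
], claw=0, grip_force=35)

```text
t: 10.92
eef_pos: [0.515, 0.3177, 0.03]
ee_rot: [-3.14, -0.001, 0.416]
force: [-3.6, 2.6, 1.7]
width: 0.0313
gripper_force: 35.0
```

Emit:
arm_command([
  {"tx": 0,"ty": 0,"tz": -0.02,"twist": 0},
  {"tx": 0,"ty": 0,"tz": -0.06,"twist": 0},
  {"tx": 0,"ty": 0,"tz": -0.12,"twist": 0},
  {"tx": 0,"ty": 0,"tz": -0.2,"twist": 0},
  {"tx": 0,"ty": 0,"tz": -0.28,"twist": 0},
  {"tx": 0,"ty": 0,"tz": -0.36,"twist": 0},
  {"tx": 0,"ty": 0,"tz": -0.4,"twist": 0},
  {"tx": 0,"ty": 0,"tz": -0.4,"twist": 0},
])

```text
t: 11.58
eef_pos: [0.5162, 0.3175, 0.1324]
ee_rot: [-3.14, -0.004, 0.417]
force: [-0.5, 1.2, -8.5]
width: 0.0311
gripper_force: 35.0
```

Emit:
arm_command([
  {"tx": -0.05,"ty": 0.05,"tz": -0.1,"twist": 0},
  {"tx": -0.1,"ty": 0.1,"tz": -0.2,"twist": 0},
  {"tx": -0.14,"ty": 0.2,"tz": -0.3,"twist": 0},
  {"tx": -0.14,"ty": 0.3,"tz": -0.35,"twist": 0},
  {"tx": -0.14,"ty": 0.35,"tz": -0.35,"twist": 0},
  {"tx": -0.14,"ty": 0.35,"tz": -0.35,"twist": 0},
  {"tx": -0.14,"ty": 0.35,"tz": -0.35,"twist": 0},
  {"tx": -0.14,"ty": 0.35,"tz": -0.35,"twist": 0},
])

```text
t: 12.25
eef_pos: [0.5177, 0.2224, 0.2154]
ee_rot: [3.141, 0.003, 0.416]
force: [-0.4, 0.0, -8.2]
width: 0.0312
gripper_force: 35.0
```

```bash
python3 - <<'E'
from h import *
np.set_printoptions(precision=4,suppress=True)
s=get_state(); print(s['t'],s['eef_pos'],s['width'],s['force'])
c,im=snap('wrist','j.png')
m=seg(im,(95,90,60),(125,255,255),(0,0,560,260)); print(m.sum(),np.argwhere(m).min(0),np.argwhere(m).max(0))
r=rect(hull_at(c,m,.008)); print('blue',r)
for k in('scene','top'):
    cc,i2=snap(k); q=spot_point('shaft',k); print(k,[(np.round(r['uv'],1),round(r['score'],2)) for r in q], proj(cc,np.array(s['eef_pos'])+[0,0,.055]))
E
```

```text
12.25 [0.5177 0.2224 0.2154] 0.031216549825952258 [-0.3539  0.0446 -8.1618]
15206 [138 326] [257 487]
blue ((545.6908569335938, 48.70294189453125), (173.44009399414062, 212.63699340820312), 20.784196853637695)
scene [(array([231.1, 126.1]), 0.57)] [230.0282 128.3951]
top [(array([176.9, 209.2]), 0.69), (array([163.3, 231.2]), 0.26)] [179.5889 210.0791]
```

View pics/j.png

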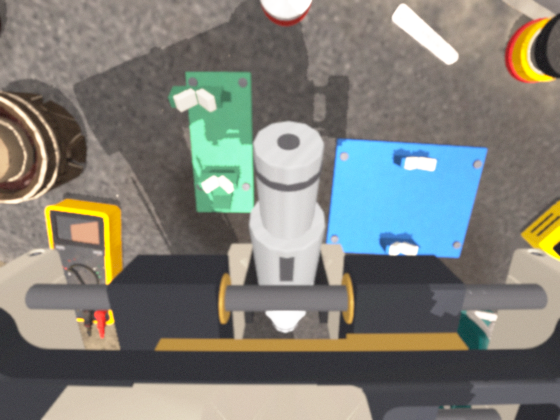

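```bash
python3 - <<'E'
from h import *
np.set_printoptions(precision=4,suppress=True)
s=get_state(); R=Ro.from_euler('xyz',s['ee_rot']).as_matrix(); p=np.array(s['eef_pos'])
c=calibration('wrist'); a=np.radians(35); ax=np.array([np.cos(a),0,-np.sin(a)])
for zc in (-.052,-.055,-.058):
  for d in (-.006,-.003,0,.003,.006): print(zc,d,proj(c,p+R@(np.array([0,0,zc])+(.09+d)*ax)))
im=cv2.imread('pics/j.png')
h=cv2.cvtColor(im,cv2.COLOR_BGR2HSV)
m=cv2.inRange(h,(0,0,170),(179,60,255)); k=np.zeros_like(m); k[150:175,395:445]=m[150:175,395:445]; 
v=np.argwhere(k)[:,::-1].mean(0); print('far cradle px',v,at_z(c,v,.036))
k[:]=0; k[240:262,385:422]=m[240:262,385:422]; v=np.argwhere(k)[:,::-1].mean(0); print('near',v,at_z(c,v,.036))
ct=calibration('top'); it=cv2.imread('pics/b.png'); h=cv2.cvtColor(it,cv2.COLOR_BGR2HSV); m=cv2.inRange(h,(0,0,150),(179,70,255))
for b in ((240,188,262,206),(254,228,278,246)):
    k=np.zeros_like(m); k[b[1]:b[3],b[0]:b[2]]=m[b[1]:b[3],b[0]:b[2]]; v=np.argwhere(k)[:,::-1].mean(0); print('top cradle',v,at_z(ct,v,.038))
E
```

```text
-0.052 -0.006 [283.5785 153.8315]
-0.052 -0.003 [283.5177 146.9873]
-0.052 0 [283.4539 139.7948]
-0.052 0.003 [283.3869 132.2274]
-0.052 0.006 [283.3163 124.2559]
-0.055 -0.006 [283.4995 155.1273]
-0.055 -0.003 [283.4348 148.1041]
-0.055 0 [283.3668 140.712 ]
-0.055 0.003 [283.2952 132.9219]
-0.055 0.006 [283.2197 124.7018]
-0.058 -0.006 [283.4156 156.5038]
-0.058 -0.003 [283.3466 149.2924]
-0.058 0 [283.274  141.6895]
-0.058 0.003 [283.1974 133.6634]
-0.058 0.006 [283.1164 125.1786]
far cradle px [419.901  163.0761] [0.6059 0.0698 0.036 ]
near [402.6921 248.6402] [0.49   0.0264 0.036 ]
top cradle [250.8986 197.1159] [0.605  0.0701 0.038 ]
top cradle [265.76 236.88] [0.489  0.0268 0.038 ]
```

Measurements agree: seat at (0.547, 0.0484), yaw about 20.6°. The shaft is held at its middle (within 1 mm), still sloping 35°. I'll move it over the stand.

Emit:
arm_command([
  {"tx": -0.03,"ty": 0.1,"tz": 0,"twist": 0.006},
  {"tx": -0.07,"ty": 0.25,"tz": 0,"twist": 0.013},
  {"tx": -0.12,"ty": 0.4,"tz": 0,"twist": 0.013},
  {"tx": -0.15,"ty": 0.55,"tz": 0.1,"twist": 0.013},
  {"tx": -0.17,"ty": 0.65,"tz": 0.2,"twist": 0.013},
  {"tx": -0.174,"ty": 0.684,"tz": 0.3,"twist": 0.013},
  {"tx": -0.174,"ty": 0.684,"tz": 0.4,"twist": 0.013},
  {"tx": -0.174,"ty": 0.684,"tz": 0.45,"twist": 0.013},
])

```text
t: 13.17
eef_pos: [0.5463, 0.0474, 0.1015]
ee_rot: [-3.141, 0.004, 0.374]
force: [-0.2, -0.1, -8.7]
width: 0.0311
gripper_force: 35.0
```

Emit:
arm_command([
  {"tx": 0,"ty": 0,"tz": 0,"twist": 0},
  {"tx": 0,"ty": 0,"tz": 0,"twist": 0},
  {"tx": 0,"ty": 0,"tz": 0,"twist": 0},
  {"tx": 0,"ty": 0,"tz": 0.04,"twist": 0},
  {"tx": 0,"ty": 0,"tz": 0.08,"twist": 0},
  {"tx": 0,"ty": 0,"tz": 0.1,"twist": 0},
  {"tx": 0,"ty": 0,"tz": 0.12,"twist": 0},
  {"tx": 0,"ty": 0,"tz": 0.12,"twist": 0},
])

```text
t: 13.83
eef_pos: [0.5471, 0.0485, 0.0734]
ee_rot: [-3.142, 0.002, 0.376]
force: [-0.7, -0.1, -7.1]
width: 0.0313
gripper_force: 35.0
```

```bash
python3 - <<'E'
from h import *
np.set_printoptions(precision=4,suppress=True)
s=get_state(); print(s['t'],s['eef_pos'],s['ee_rot'],s['force'])
R=Ro.from_euler('xyz',s['ee_rot']).as_matrix(); d=np.array([.547,.0484,0])-s['eef_pos']; d[2]=0
print('tool mm',R.T@d*1000,'shares',R.T@d/.25)
E
```

```text
13.8333 [0.5471 0.0485 0.0734] [-3.1415  0.0021  0.3757] [-0.6566 -0.0973 -7.1471]
tool mm [-0.1464  0.0116  0.0003] shares [-0.0006  0.      0.    ]
```

Emit:
arm_command([
  {"tx": 0,"ty": 0,"tz": 0.04,"twist": 0},
  {"tx": 0,"ty": 0,"tz": 0.08,"twist": 0},
  {"tx": 0,"ty": 0,"tz": 0.11,"twist": 0},
  {"tx": 0,"ty": 0,"tz": 0.13,"twist": 0},
  {"tx": 0,"ty": 0,"tz": 0.15,"twist": 0},
  {"tx": 0,"ty": 0,"tz": 0.17,"twist": 0},
  {"tx": 0,"ty": 0,"tz": 0.19,"twist": 0},
  {"tx": 0,"ty": 0,"tz": 0.19,"twist": 0},
], grip_force=25)

```text
t: 14.5
eef_pos: [0.5475, 0.0487, 0.0264]
ee_rot: [-3.141, 0.001, 0.376]
force: [-1.3, 1.3, -6.1]
width: 0.0315
gripper_force: 25.0
```

Emit:
arm_command([
  {"tx": 0,"ty": 0,"tz": 0.01,"twist": 0},
  {"tx": 0,"ty": 0,"tz": 0.02,"twist": 0},
  {"tx": 0,"ty": 0,"tz": 0.03,"twist": 0},
  {"tx": 0,"ty": 0,"tz": 0.04,"twist": 0},
  {"tx": 0,"ty": 0,"tz": 0.05,"twist": 0},
  {"tx": 0,"ty": 0,"tz": 0.06,"twist": 0},
  {"tx": 0,"ty": 0,"tz": 0.06,"twist": 0},
  {"tx": 0,"ty": 0,"tz": 0.06,"twist": 0},
])

```text
t: 15.17
eef_pos: [0.5477, 0.0486, 0.012]
ee_rot: [-3.142, 0.001, 0.376]
force: [-0.2, 2.0, -5.3]
width: 0.0312
gripper_force: 25.0
```

```bash
python3 - <<'E'
from h import *
s=get_state(); print(s['t'],s['eef_pos'],s['force'],s['moment'])
c,im=snap('wrist'); c2,i2=snap('scene')
cv2.imwrite('pics/k.png',np.hstack([cv2.resize(im[60:340,180:400],(440,560)),cv2.resize(i2[130:270,200:290],(360,560),interpolation=2)])[:,:,::-1])
E
```

```text
15.1667 [0.54767723 0.04858316 0.01197549] [-0.24240072  2.0047365  -5.29931839] [ 1.00554963  0.14896846 -0.15168927]
```

View pics/k.png

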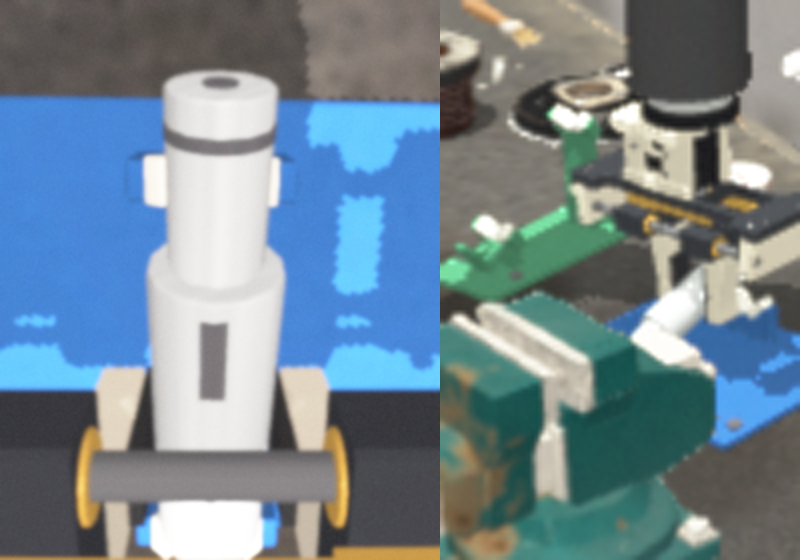

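Pictures show the low end in the near cradle and the shaft levelling as it comes down, centred over the far V. I'll continue slowly.

Emit:
arm_command([
  {"tx": 0,"ty": 0,"tz": 0.01,"twist": 0},
  {"tx": 0,"ty": 0,"tz": 0.02,"twist": 0},
  {"tx": 0,"ty": 0,"tz": 0.03,"twist": 0},
  {"tx": 0,"ty": 0,"tz": 0.04,"twist": 0},
  {"tx": 0,"ty": 0,"tz": 0.05,"twist": 0},
  {"tx": 0,"ty": 0,"tz": 0.056,"twist": 0},
  {"tx": 0,"ty": 0,"tz": 0.056,"twist": 0},
  {"tx": 0,"ty": 0,"tz": 0.056,"twist": 0},
])

```text
t: 15.93
eef_pos: [0.5478, 0.0486, -0.0019]
ee_rot: [-3.142, 0.001, 0.376]
force: [0.8, 3.7, -5.0]
width: 0.0313
gripper_force: 25.0
```

Emit:
arm_command([
  {"tx": 0,"ty": 0,"tz": 0.008,"twist": 0},
  {"tx": 0,"ty": 0,"tz": 0.014,"twist": 0},
  {"tx": 0,"ty": 0,"tz": 0.02,"twist": 0},
  {"tx": 0,"ty": 0,"tz": 0.02,"twist": 0},
  {"tx": 0,"ty": 0,"tz": 0.02,"twist": 0},
  {"tx": 0,"ty": 0,"tz": 0.02,"twist": 0},
  {"tx": 0,"ty": 0,"tz": 0.02,"twist": 0},
  {"tx": 0,"ty": 0,"tz": 0.02,"twist": 0},
])

```text
t: 16.6
eef_pos: [0.548, 0.0487, -0.0067]
ee_rot: [-3.142, -0.0, 0.376]
force: [1.5, 4.5, -5.4]
width: 0.0314
gripper_force: 25.0
```

Emit:
arm_command([
  {"tx": 0,"ty": 0,"tz": 0.006,"twist": 0},
  {"tx": 0,"ty": 0,"tz": 0.012,"twist": 0},
  {"tx": 0,"ty": 0,"tz": 0.018,"twist": 0},
  {"tx": 0,"ty": 0,"tz": 0.018,"twist": 0},
  {"tx": 0,"ty": 0,"tz": 0.018,"twist": 0},
  {"tx": 0,"ty": 0,"tz": 0.018,"twist": 0},
  {"tx": 0,"ty": 0,"tz": 0.018,"twist": 0},
  {"tx": 0,"ty": 0,"tz": 0.018,"twist": 0},
])

```text
t: 17.27
eef_pos: [0.5482, 0.0493, -0.0093]
ee_rot: [-3.141, -0.001, 0.377]
force: [-8.0, 8.1, 15.9]
width: 0.031
gripper_force: 24.9
```

```bash
python3 - <<'E'
from h import *
np.set_printoptions(precision=4,suppress=True)
s=get_state(); R=Ro.from_euler('xyz',s['ee_rot']).as_matrix(); p=np.array(s['eef_pos']); print(s['t'],p,s['force'],s['moment'])
c,im=snap('wrist')
h=cv2.cvtColor(im,cv2.COLOR_RGB2HSV)
# top edge of high end: scan columns near axis
g=im[40:200,285:300].mean(2).mean(1); print(np.round(g[::4]))
for a in (0,3,6,10,15):
    r=np.radians(a); ax=np.array([np.cos(r),0,-np.sin(r)]); up=np.array([-np.sin(r),0,-np.cos(r)])
    print(a,'end centre',proj(c,p+R@(np.array([0,0,-.055])+.09*ax)),'end top',proj(c,p+R@(np.array([0,0,-.055])+.09*ax+.011*up)),'shoulder top',proj(c,p+R@(np.array([0,0,-.055])+.05*ax+.016*up)))
rg=regions_of('shaft','wrist'); print([(r['rect'],r['score']) for r in rg])
E
```

```text
17.2667 [ 0.5482  0.0493 -0.0093] [-7.9733  8.0851 15.8869] [ 2.7217  2.9475 -0.0478]
[ 77.  77.  81.  82.  81.  82.  81.  81.  82.  80.  80.  79.  80.  98.
 242. 243. 244. 244. 158. 133. 242. 244. 244. 244. 244. 244. 245. 245.
 245. 245. 245. 245. 244. 244. 244. 244. 239. 213. 243. 242.]
0 end centre [284.1486  93.8259] end top [283.9759  92.3761] shoulder top [284.0448 186.9112]
3 end centre [284.0785  93.5286] end top [283.8959  93.4974] shoulder top [284.0071 190.3677]
6 end centre [284.0045  93.8214] end top [283.8118  95.3655] shoulder top [283.9694 194.2114]
10 end centre [283.8999  95.238 ] end top [283.6937  99.1438] shoulder top [283.9198 199.9386]
15 end centre [283.7594  98.8833] end top [283.5369 106.1882] shoulder top [283.8592 208.0507]
[([255.7, 91.1, 321.8, 337.7], 0.67)]
```

Both ends have seated: the reaction is 16 N and the shoulder row of 186 means the shaft is level. I'll relieve the pressure, release and retreat upward.

Emit:
arm_command([
  {"tx": 0,"ty": 0,"tz": -0.008,"twist": 0},
  {"tx": 0,"ty": 0,"tz": -0.01,"twist": 0},
  {"tx": 0,"ty": 0,"tz": -0.01,"twist": 0},
  {"tx": 0,"ty": 0,"tz": -0.01,"twist": 0},
  {"tx": 0,"ty": 0,"tz": -0.01,"twist": 0},
  {"tx": 0,"ty": 0,"tz": -0.01,"twist": 0},
  {"tx": 0,"ty": 0,"tz": -0.01,"twist": 0},
  {"tx": 0,"ty": 0,"tz": -0.01,"twist": 0},
], grip_force=10)

```text
t: 18.03
eef_pos: [0.5475, 0.0485, -0.0087]
ee_rot: [3.142, 0.001, 0.376]
force: [-4.0, 3.8, 1.6]
width: 0.0317
gripper_force: 10.0
```

Emit:
arm_command([
  {"tx": 0,"ty": 0,"tz": 0,"twist": 0},
  {"tx": 0,"ty": 0,"tz": 0,"twist": 0},
  {"tx": 0,"ty": 0,"tz": 0,"twist": 0},
  {"tx": 0,"ty": 0,"tz": 0,"twist": 0},
  {"tx": 0,"ty": 0,"tz": 0,"twist": 0},
  {"tx": 0,"ty": 0,"tz": 0,"twist": 0},
  {"tx": 0,"ty": 0,"tz": 0,"twist": 0},
  {"tx": 0,"ty": 0,"tz": 0,"twist": 0},
], claw=0.8)

```text
t: 18.7
eef_pos: [0.5481, 0.0486, -0.0087]
ee_rot: [3.142, -0.0, 0.376]
force: [-0.3, -0.5, 0.4]
width: 0.0697
gripper_force: 0.0
```

Emit:
arm_command([
  {"tx": 0,"ty": 0,"tz": -0.04,"twist": 0},
  {"tx": 0,"ty": 0,"tz": -0.1,"twist": 0},
  {"tx": 0,"ty": 0,"tz": -0.2,"twist": 0},
  {"tx": 0,"ty": 0,"tz": -0.35,"twist": 0},
  {"tx": 0,"ty": 0,"tz": -0.5,"twist": 0},
  {"tx": 0,"ty": 0,"tz": -0.65,"twist": 0},
  {"tx": 0,"ty": 0,"tz": -0.8,"twist": 0},
  {"tx": 0,"ty": 0,"tz": -0.8,"twist": 0},
])

```text
t: 19.37
eef_pos: [0.5522, 0.0494, 0.2006]
ee_rot: [3.14, -0.013, 0.377]
force: [1.3, -0.0, 1.0]
width: 0.0701
gripper_force: 0.0
```

```bash
python3 - <<'E'
from h import *
np.set_printoptions(precision=4,suppress=True)
s=get_state(); print(s['t'],s['eef_pos'],s['ee_rot'],s['q'],s['width'])
c,im=snap('wrist'); cv2.imwrite('pics/l.png',im[:,:,::-1])
m=regions_of('shaft','wrist'); print([(r['rect'],round(r['score'],2)) for r in m]); m=m[0]['region']
r=rect(hull_at(c,m,.045)); print('shaft rect z.045',r)
print('spot',at_z(c,spot_point('shaft','wrist')[0]['uv'],.045), 'seat pred',proj(c,(.547,.0484,.045)))
b=seg(im,(95,90,60),(125,255,255),(0,0,560,260)); print('blue',rect(hull_at(c,b,.008)),np.argwhere(b).max(0),np.argwhere(b).min(0))
ct,it=snap('top')
for u in [(318,250),(306,268),(345,255)]: print('vise',at_z(ct,u,.15)[:2])
q=regions_of('chock_a','top'); print([(np.round(r['rect']),round(r['score'],2)) for r in q])
for b in [(322,180,358,220),(374,180,412,220)]:
    hs=cv2.cvtColor(it,cv2.COLOR_RGB2HSV)
    k=np.zeros(it.shape[:2],bool); k[b[1]:b[3],b[0]:b[2]]=(hs[b[1]:b[3],b[0]:b[2],2]<60)
    n,L,S,ce=cv2.connectedComponentsWithStats(k.astype(np.uint8)); print(S[1:],ce[1:])
    cy=seg(it,(20,120,80),(35,255,255),b); print(rect(hull_at(ct,cy,.0)))
E
```

```text
19.3667 [0.5522 0.0494 0.2006] [ 3.1396 -0.013   0.3771] [ 0.4447  0.1431 -0.2496  0.0032 -1.1652  1.5019] 0.07009970056759329
[([269.2, 108.6, 301.4, 257.3], 0.69)]
shaft rect z.045 ((544.22265625, 48.62763214111328), (186.7888641357422, 33.56037902832031), 19.503807067871094)
spot [0.5473 0.0479 0.045 ] seat pred [284.3304 186.4408]
blue ((525.0379638671875, 104.73385620117188), (172.322998046875, 92.6142349243164), 19.983152389526367) [238 275] [114 204]
vise [ 0.4366 -0.1128]
vise [ 0.3904 -0.0812]
vise [ 0.4231 -0.1823]
[(array([326., 186., 355., 215.]), 0.92), (array([372., 228., 402., 259.]), 0.85), (array([376., 185., 401., 212.]), 0.73), (array([412., 255., 446., 289.]), 0.71)]
[[326 185   7  24  41]
 [336 197   9  10  61]] [[328.8537 195.7561]
 [339.8033 201.4262]]
((606.1376342773438, -191.9750213623047), (64.31824493408203, 82.51448822021484), 74.28116607666016)
[[383 181   1   1   1]
 [404 181   1   1   1]
 [376 190   5  18  23]
 [411 191   1   1   1]
 [403 192   1   1   1]
 [403 194   1   2   2]
 [390 197  10  10  76]
 [405 205   1   1   1]
 [381 209   1   4   4]
 [385 214   1   1   1]
 [401 218   1   1   1]] [[383.     181.    ]
 [404.     181.    ]
 [378.2609 197.4348]
 [411.     191.    ]
 [403.     192.    ]
 [403.     194.5   ]
 [394.6447 201.1579]
 [405.     205.    ]
 [381.     210.5   ]
 [385.     214.    ]
 [401.     218.    ]]
((607.3477783203125, -345.20928955078125), (81.39176940917969, 71.7676010131836), 7.8719024658203125)
```

Shaft seated: spot at (0.5473, 0.0479), which is the seat. Now I'll look at the first yellow chock, top (340,199).

Emit:
arm_command([
  {"tx": -0.06,"ty": 0.1,"tz": -0.08,"twist": 0.03},
  {"tx": -0.12,"ty": 0.2,"tz": -0.08,"twist": 0.06},
  {"tx": -0.2,"ty": 0.3,"tz": -0.08,"twist": 0.09},
  {"tx": -0.26,"ty": 0.4,"tz": -0.08,"twist": 0.12},
  {"tx": -0.34,"ty": 0.5,"tz": -0.08,"twist": 0.15},
  {"tx": -0.42,"ty": 0.62,"tz": -0.08,"twist": 0.18},
  {"tx": -0.5,"ty": 0.74,"tz": -0.08,"twist": 0.207},
  {"tx": -0.5,"ty": 0.74,"tz": -0.08,"twist": 0.207},
], claw=0.7)

```text
t: 20.28
eef_pos: [0.4972, -0.1735, 0.2099]
ee_rot: [3.14, 0.003, -0.283]
force: [0.4, 0.5, 0.7]
width: 0.0609
gripper_force: 0.0
```

```bash
cat > ch.py <<'E'
from h import *
np.set_printoptions(precision=4,suppress=True)
s=get_state(); print(s['t'],s['eef_pos'],s['ee_rot'])
c,im=snap('wrist'); cv2.imwrite('pics/m%d.png'%int(s['t']*10),im[:,:,::-1])
for n in ('chock_a','chock_a_handle','chock_a_face'):
    z={'chock_a':0,'chock_a_handle':.053,'chock_a_face':.0315}[n]
    for r in spot_point(n,'wrist'): print(n,np.round(r['uv'],1),round(r['score'],2),at_z(c,r['uv'],z)[:2])
hs=cv2.cvtColor(im,cv2.COLOR_RGB2HSV)
for r in boxes_of('chock_a','wrist'):
    l,t,R_,b=[int(round(v)) for v in r['rect']]; l,t=max(l-3,0),max(t-3,0)
    k=hs[t:b+3,l:R_+3]; y=((k[...,0]>20)&(k[...,0]<35)&(k[...,1]>120)&(k[...,2]>60)).mean()
    print('box',np.round(r['rect']),round(r['score'],2),'yellow',round(y,2))
    if y>.3 and b<245:
        m=np.zeros(im.shape[:2],bool); m[t:b+3,l:R_+3]=(k[...,2]<70)&(k[...,1]<150)
        n,L,S,ce=cv2.connectedComponentsWithStats(m.astype(np.uint8))
        for i in range(1,n):
            if S[i,4]>80: print('  dark',S[i],ce[i],'z.068:',rect(hull_at(c,L==i,.068)))
        yy=seg(im,(20,120,60),(35,255,255),(l,t,R_+3,b+3)); print('  yellow rect z0',rect(hull_at(c,yy,.0)),'z.038',rect(hull_at(c,yy,.038)))
E
python3 ch.py
```

```text
20.2833 [ 0.4972 -0.1735  0.2099] [ 3.1399  0.0033 -0.2833]
chock_a [391.5 164.4] 0.92 [ 0.4657 -0.3211]
chock_a [275.   90.1] 0.81 [ 0.6048 -0.1919]
chock_a [474.  198.5] 0.81 [ 0.3818 -0.4303]
chock_a [387.3  55. ] 0.61 [ 0.6055 -0.3406]
chock_a_handle [408.   63.7] 0.81 [ 0.5869 -0.3428]
chock_a_handle [384.3  53.8] 0.62 [ 0.604  -0.3191]
chock_a_face [390.4  23.7] 0.9 [ 0.6345 -0.3391]
box [247.  60. 297. 126.] 0.74 yellow 0.77
  yellow rect z0 ((604.1202392578125, -188.1737823486328), (69.76284790039062, 82.22479248046875), 73.77890014648438) z.038 ((601.6421508789062, -189.1090087890625), (63.26061248779297, 74.56362915039062), 73.78065490722656)
box [356.  13. 431.  94.] 0.6 yellow 0.54
  dark [393  57  13  22 176] [399.017   67.8693] z.068: ((584.7567138671875, -326.5599365234375), (20.0872802734375, 9.772865295410156), 5.10324764251709)
  yellow rect z0 ((605.1808471679688, -349.35302734375), (84.501708984375, 79.26908111572266), 8.376188278198242) z.038 ((602.603759765625, -335.26788330078125), (76.62706756591797, 71.88204956054688), 8.37623119354248)
box [364. 130. 440. 195.] 0.57 yellow 0.0
box [447. 168. 532. 231.] 0.56 yellow 0.0
```

Emit:
arm_command([
  {"tx": 0.15,"ty": -0.03,"tz": 0,"twist": 0},
  {"tx": 0.3,"ty": -0.05,"tz": 0.05,"twist": 0},
  {"tx": 0.354,"ty": -0.05,"tz": 0.2,"twist": 0},
  {"tx": 0.354,"ty": -0.05,"tz": 0.35,"twist": 0},
  {"tx": 0.354,"ty": -0.05,"tz": 0.48,"twist": 0},
  {"tx": 0.354,"ty": -0.05,"tz": 0.58,"twist": 0},
  {"tx": 0.354,"ty": -0.05,"tz": 0.65,"twist": 0},
  {"tx": 0.354,"ty": -0.05,"tz": 0.65,"twist": 0},
])

```text
t: 21.2
eef_pos: [0.5853, -0.1796, 0.044]
ee_rot: [3.14, 0.008, -0.273]
force: [-1.2, 0.6, 0.0]
width: 0.0613
gripper_force: 0.0
```

Emit:
arm_command([
  {"tx": 0,"ty": 0,"tz": 0,"twist": 0},
  {"tx": 0,"ty": 0,"tz": 0.03,"twist": 0},
  {"tx": 0,"ty": 0,"tz": 0.07,"twist": 0},
  {"tx": 0,"ty": 0,"tz": 0.11,"twist": 0},
  {"tx": 0,"ty": 0,"tz": 0.14,"twist": 0},
  {"tx": 0,"ty": 0,"tz": 0.16,"twist": 0},
  {"tx": 0,"ty": 0,"tz": 0.175,"twist": 0},
  {"tx": 0,"ty": 0,"tz": 0.175,"twist": 0},
])

```text
t: 21.87
eef_pos: [0.5876, -0.1813, 0.004]
ee_rot: [3.141, 0.001, -0.275]
force: [0.0, 0.4, 0.5]
width: 0.0617
gripper_force: 0.0
```

Emit:
arm_command([
  {"tx": 0,"ty": 0.02,"tz": 0,"twist": 0.003},
  {"tx": 0,"ty": 0.02,"tz": 0,"twist": 0.003},
  {"tx": 0,"ty": 0.02,"tz": 0,"twist": 0.003},
  {"tx": 0,"ty": 0.02,"tz": 0,"twist": 0.003},
  {"tx": 0,"ty": 0.02,"tz": 0,"twist": 0.003},
  {"tx": 0,"ty": 0.02,"tz": 0,"twist": 0.003},
  {"tx": 0,"ty": 0.02,"tz": 0,"twist": 0.003},
  {"tx": 0,"ty": 0.02,"tz": 0,"twist": 0.003},
], claw=0, grip_force=35)

```text
t: 22.53
eef_pos: [0.5871, -0.1858, 0.0053]
ee_rot: [-3.141, -0.0, -0.284]
force: [0.1, 1.5, 1.7]
width: 0.0259
gripper_force: 34.9
```

Emit:
arm_command([
  {"tx": 0,"ty": 0,"tz": -0.1,"twist": 0},
  {"tx": 0,"ty": 0,"tz": -0.25,"twist": 0},
  {"tx": 0,"ty": 0,"tz": -0.4,"twist": 0.03},
  {"tx": -0.05,"ty": -0.08,"tz": -0.5,"twist": 0.065},
  {"tx": -0.12,"ty": -0.2,"tz": -0.5,"twist": 0.1},
  {"tx": -0.2,"ty": -0.33,"tz": -0.5,"twist": 0.135},
  {"tx": -0.27,"ty": -0.45,"tz": -0.5,"twist": 0.17},
  {"tx": -0.3,"ty": -0.5,"tz": -0.5,"twist": 0.2},
])

```text
t: 23.2
eef_pos: [0.5481, -0.0422, 0.1298]
ee_rot: [3.142, 0.001, -0.917]
force: [-0.9, -0.2, -2.8]
width: 0.0253
gripper_force: 34.9
```

Emit:
arm_command([
  {"tx": -0.1,"ty": -0.05,"tz": 0,"twist": 0.02},
  {"tx": -0.22,"ty": -0.1,"tz": 0,"twist": 0.05},
  {"tx": -0.34,"ty": -0.17,"tz": 0,"twist": 0.08},
  {"tx": -0.46,"ty": -0.23,"tz": 0,"twist": 0.095},
  {"tx": -0.56,"ty": -0.28,"tz": 0,"twist": 0.095},
  {"tx": -0.622,"ty": -0.317,"tz": 0,"twist": 0.095},
  {"tx": -0.622,"ty": -0.317,"tz": 0,"twist": 0.095},
  {"tx": -0.622,"ty": -0.317,"tz": 0,"twist": 0.095},
])

```text
t: 23.87
eef_pos: [0.5167, 0.1272, 0.1295]
ee_rot: [3.14, -0.0, -1.209]
force: [-0.4, -0.3, -3.7]
width: 0.0256
gripper_force: 34.9
```

```bash
cat > to.py <<'E'
from h import *; import sys
np.set_printoptions(precision=4,suppress=True)
s=get_state(); R=Ro.from_euler('xyz',s['ee_rot']).as_matrix(); x,y=float(sys.argv[1]),float(sys.argv[2])
print(s['t'],s['eef_pos'],s['ee_rot'],s['width'],s['gripper_force'])
d=np.array([x-s['eef_pos'][0],y-s['eef_pos'][1],0]); print('mm',R.T@d*1000,'shares',R.T@d/.25)
E
python3 to.py .5176 .1266; python3 - <<'E'
from h import *
c,im=snap('top'); cv2.imwrite('pics/n.png',im[:,:,::-1])
print([(r['rect'],round(r['score'],2)) for r in boxes_of('shaft','top')],[(np.round(r['uv'],1),round(r['score'],2)) for r in spot_point('chock_a','top')], proj(c,(.547,.0484,.045)))
E
```

```text
23.8667 [0.5167 0.1272 0.1295] [ 3.1405 -0.     -1.2088] 0.02563552192360911 34.9167001247406
mm [ 0.9117 -0.6532 -0.0007] shares [ 0.0036 -0.0026 -0.    ]
[([242.9, 183.7, 272.0, 246.8], 0.76)] [(array([425.9, 274.5]), 0.96), (array([387.9, 199.2]), 0.78), (array([386.5, 246.8]), 0.66), (array([233.6, 219.3]), 0.61), (array([229.9, 155.5]), 0.31)] [258.13880725 216.33077419]
```

Emit:
arm_command([
  {"tx": 0,"ty": 0,"tz": 0.08,"twist": 0},
  {"tx": 0,"ty": 0,"tz": 0.18,"twist": 0},
  {"tx": 0,"ty": 0,"tz": 0.28,"twist": 0},
  {"tx": 0,"ty": 0,"tz": 0.36,"twist": 0},
  {"tx": 0,"ty": 0,"tz": 0.4,"twist": 0},
  {"tx": 0,"ty": 0,"tz": 0.42,"twist": 0},
  {"tx": 0,"ty": 0,"tz": 0.43,"twist": 0},
  {"tx": 0,"ty": 0,"tz": 0.43,"twist": 0},
])

```text
t: 24.68
eef_pos: [0.5179, 0.1263, 0.0228]
ee_rot: [-3.141, -0.0, -1.211]
force: [-0.2, 0.3, -2.2]
width: 0.026
gripper_force: 34.9
```

Emit:
arm_command([
  {"tx": 0,"ty": 0,"tz": 0.01,"twist": 0},
  {"tx": 0,"ty": 0,"tz": 0.02,"twist": 0},
  {"tx": 0,"ty": 0,"tz": 0.028,"twist": 0},
  {"tx": 0,"ty": 0,"tz": 0.034,"twist": 0},
  {"tx": 0,"ty": 0,"tz": 0.038,"twist": 0},
  {"tx": 0,"ty": 0,"tz": 0.038,"twist": 0},
  {"tx": 0,"ty": 0,"tz": 0.038,"twist": 0},
  {"tx": 0,"ty": 0,"tz": 0.038,"twist": 0},
])

```text
t: 25.35
eef_pos: [0.5175, 0.1266, 0.0132]
ee_rot: [-3.141, 0.0, -1.211]
force: [-1.2, 0.3, -0.1]
width: 0.0254
gripper_force: 34.9
```

Emit:
arm_command([
  {"tx": 0.015,"ty": 0,"tz": 0,"twist": 0},
  {"tx": 0.03,"ty": 0,"tz": 0,"twist": 0},
  {"tx": 0.045,"ty": 0,"tz": 0,"twist": 0},
  {"tx": 0.055,"ty": 0,"tz": 0,"twist": 0},
  {"tx": 0.062,"ty": 0,"tz": 0,"twist": 0},
  {"tx": 0.068,"ty": 0,"tz": 0,"twist": 0},
  {"tx": 0.07,"ty": 0,"tz": 0,"twist": 0},
  {"tx": 0.07,"ty": 0,"tz": 0,"twist": 0},
])

```text
t: 26.02
eef_pos: [0.524, 0.1101, 0.0132]
ee_rot: [-3.141, -0.0, -1.211]
force: [0.0, 1.9, 2.3]
width: 0.026
gripper_force: 34.9
```

Emit:
arm_command([
  {"tx": 0.002,"ty": 0,"tz": 0,"twist": 0},
  {"tx": 0.004,"ty": 0,"tz": 0,"twist": 0},
  {"tx": 0.006,"ty": 0,"tz": 0,"twist": 0},
  {"tx": 0.006,"ty": 0,"tz": 0,"twist": 0},
  {"tx": 0.006,"ty": 0,"tz": 0,"twist": 0},
  {"tx": 0.006,"ty": 0,"tz": 0,"twist": 0},
  {"tx": 0.006,"ty": 0,"tz": 0,"twist": 0},
  {"tx": 0.006,"ty": 0,"tz": 0,"twist": 0},
])

```text
t: 26.68
eef_pos: [0.5244, 0.1089, 0.0132]
ee_rot: [-3.141, 0.0, -1.211]
force: [-0.2, 5.0, 4.7]
width: 0.0254
gripper_force: 34.9
```

Emit:
arm_command([
  {"tx": 0,"ty": 0,"tz": 0,"twist": 0},
  {"tx": 0,"ty": 0,"tz": 0,"twist": 0},
  {"tx": 0,"ty": 0,"tz": 0,"twist": 0},
  {"tx": 0,"ty": 0,"tz": 0,"twist": 0},
  {"tx": 0,"ty": 0,"tz": 0,"twist": 0},
  {"tx": 0,"ty": 0,"tz": 0,"twist": 0},
  {"tx": 0,"ty": 0,"tz": 0,"twist": 0},
  {"tx": 0,"ty": 0,"tz": 0,"twist": 0},
], claw=0.65)

```text
t: 27.35
eef_pos: [0.524, 0.1086, 0.0129]
ee_rot: [3.141, -0.0, -1.211]
force: [-0.2, 0.5, 0.7]
width: 0.0569
gripper_force: 0.0
```

Emit:
arm_command([
  {"tx": 0,"ty": 0,"tz": -0.05,"twist": 0},
  {"tx": 0,"ty": 0,"tz": -0.15,"twist": 0},
  {"tx": 0,"ty": 0,"tz": -0.3,"twist": 0},
  {"tx": 0,"ty": 0,"tz": -0.45,"twist": 0},
  {"tx": 0,"ty": 0,"tz": -0.6,"twist": 0},
  {"tx": 0,"ty": 0,"tz": -0.75,"twist": 0},
  {"tx": 0,"ty": 0,"tz": -0.8,"twist": 0},
  {"tx": 0,"ty": 0,"tz": -0.8,"twist": 0},
])

```text
t: 28.02
eef_pos: [0.5262, 0.1095, 0.2177]
ee_rot: [-3.134, 0.001, -1.21]
force: [0.3, -0.8, -0.4]
width: 0.057
gripper_force: 0.0
```

```bash
cat > pl.py <<'E'
from h import *
np.set_printoptions(precision=4,suppress=True)
s=get_state(); print(s['t'],s['eef_pos'],s['ee_rot'])
a=np.radians(20.6); X=np.array([np.cos(a),np.sin(a)]);N=np.array([-X[1],X[0]])
for k in('wrist','top'):
    c,im=snap(k); cv2.imwrite(f'pics/p{k}{int(s["t"]*10)}.png',im[:,:,::-1])
    for n,z in(('shaft',.045),('chock_a',.008),('chock_a_handle',.061),('chock_a_face',.0395)):
        for r in spot_point(n,k):
            d=at_z(c,r['uv'],z)[:2]-[.547,.0484]
            if np.hypot(*d)<.13: print(k,n,np.round(r['uv'],1),round(r['score'],2),'stand frame mm',d@X*1e3,d@N*1e3)
    for r in regions_of('chock_a',k):
        m=r['region']; d=rect(hull_at(c,m,.008)); q=np.array(d[0])/1e3-[.547,.0484]
        if np.hypot(*q)<.13: print(k,'region',d)
E
python3 pl.py
```

```text
28.0167 [0.5262 0.1095 0.2177] [-3.1338  0.0005 -1.2103]
wrist shaft [286.6 129.5] 0.96 stand frame mm 0.9031694153673787 1.8609227260690089
wrist shaft [286.6 183.8] 0.74 stand frame mm 0.769533016228975 70.56944256257209
wrist chock_a [288.6 157.8] 0.95 stand frame mm -1.7872803015833405 42.42332641855068
wrist region ((525.7816162109375, 102.15760040283203), (65.93731689453125, 74.4513931274414), 21.1767578125)
top shaft [257.4 215.1] 0.85 stand frame mm 4.099201357068029 0.7336623491722954
top chock_a [244.3 224.6] 0.39 stand frame mm -0.987274297657371 45.56964118550732
```

Emit:
arm_command([
  {"tx": 0.1,"ty": 0,"tz": 0,"twist": 0.01},
  {"tx": 0.25,"ty": 0,"tz": 0,"twist": 0.03},
  {"tx": 0.4,"ty": 0,"tz": 0,"twist": 0.05},
  {"tx": 0.55,"ty": 0,"tz": 0,"twist": 0.07},
  {"tx": 0.7,"ty": 0,"tz": 0,"twist": 0.07},
  {"tx": 0.85,"ty": 0,"tz": 0,"twist": 0.07},
  {"tx": 1,"ty": 0,"tz": 0,"twist": 0.07},
  {"tx": 1,"ty": 0,"tz": 0,"twist": 0.07},
])

```text
t: 29.28
eef_pos: [0.6133, -0.1306, 0.2119]
ee_rot: [3.14, -0.001, -1.435]
force: [0.7, 0.4, -0.1]
width: 0.0568
gripper_force: 0.0
```

Emit:
arm_command([
  {"tx": 0.12,"ty": 0.04,"tz": 0,"twist": 0},
  {"tx": 0.25,"ty": 0.09,"tz": 0,"twist": 0},
  {"tx": 0.38,"ty": 0.14,"tz": 0,"twist": 0},
  {"tx": 0.48,"ty": 0.18,"tz": 0,"twist": 0},
  {"tx": 0.523,"ty": 0.183,"tz": 0,"twist": 0},
  {"tx": 0.523,"ty": 0.183,"tz": 0,"twist": 0},
  {"tx": 0.523,"ty": 0.183,"tz": 0,"twist": 0},
  {"tx": 0.523,"ty": 0.183,"tz": 0,"twist": 0},
])

```text
t: 29.95
eef_pos: [0.5853, -0.2605, 0.2128]
ee_rot: [3.141, 0.0, -1.43]
force: [-0.0, 0.8, -0.8]
width: 0.0568
gripper_force: 0.0
```

```bash
python3 ch.py
```

```text
29.95 [ 0.5853 -0.2605  0.2128] [ 3.1415  0.0002 -1.4305]
chock_a [372.5 140.7] 0.85 [ 0.4715 -0.3228]
chock_a [276.4 114.6] 0.77 [ 0.6076 -0.3383]
chock_a [460.9  70.6] 0.75 [ 0.3772 -0.4275]
chock_a_handle [291.2 115.3] 0.81 [ 0.5888 -0.3408]
chock_a_face [254.7 113.7] 0.74 [ 0.6335 -0.3361]
box [248.  89. 310. 142.] 0.93 yellow 0.73
  dark [284 105  20  20 166] [290.8916 118.5964] z.068: ((586.6436157226562, -342.09356689453125), (21.460865020751953, 20.461645126342773), 8.058585166931152)
  yellow rect z0 ((603.8453979492188, -339.3912658691406), (84.84879302978516, 68.34510803222656), 8.041626930236816) z.038 ((603.1320190429688, -339.9105529785156), (77.00371551513672, 62.02592849731445), 8.041600227355957)
box [341. 102. 415. 171.] 0.93 yellow 0.0
box [427.  16. 510. 106.] 0.67 yellow 0.0
```

Emit:
arm_command([
  {"tx": 0.15,"ty": 0.02,"tz": 0,"twist": 0},
  {"tx": 0.3,"ty": 0.039,"tz": 0.05,"twist": 0},
  {"tx": 0.322,"ty": 0.039,"tz": 0.2,"twist": 0},
  {"tx": 0.322,"ty": 0.039,"tz": 0.35,"twist": 0},
  {"tx": 0.322,"ty": 0.039,"tz": 0.48,"twist": 0},
  {"tx": 0.322,"ty": 0.039,"tz": 0.58,"twist": 0},
  {"tx": 0.322,"ty": 0.039,"tz": 0.65,"twist": 0},
  {"tx": 0.322,"ty": 0.039,"tz": 0.65,"twist": 0},
], claw=0.7)

```text
t: 30.87
eef_pos: [0.584, -0.3407, 0.0458]
ee_rot: [3.135, 0.004, -1.431]
force: [-0.4, 0.8, -1.4]
width: 0.0614
gripper_force: 0.0
```

```bash
python3 to.py .587 -.3415
```

```text
30.8667 [ 0.584  -0.3407  0.0458] [ 3.1352  0.0037 -1.4309] 0.06140558076522512 0.0
mm [ 1.2231 -2.8377 -0.0226] shares [ 0.0049 -0.0114 -0.0001]
```

Emit:
arm_command([
  {"tx": 0,"ty": 0,"tz": 0,"twist": 0},
  {"tx": 0,"ty": 0,"tz": 0.03,"twist": 0},
  {"tx": 0,"ty": 0,"tz": 0.07,"twist": 0},
  {"tx": 0,"ty": 0,"tz": 0.11,"twist": 0},
  {"tx": 0,"ty": 0,"tz": 0.14,"twist": 0},
  {"tx": 0,"ty": 0,"tz": 0.165,"twist": 0},
  {"tx": 0,"ty": 0,"tz": 0.18,"twist": 0},
  {"tx": 0,"ty": 0,"tz": 0.18,"twist": 0},
])

```text
t: 31.53
eef_pos: [0.5861, -0.3421, 0.0043]
ee_rot: [3.14, 0.001, -1.431]
force: [-0.8, 0.3, 0.5]
width: 0.0614
gripper_force: 0.0
```

Emit:
arm_command([
  {"tx": 0,"ty": 0,"tz": 0,"twist": 0},
  {"tx": 0,"ty": 0,"tz": 0,"twist": 0},
  {"tx": 0,"ty": 0,"tz": 0,"twist": 0},
  {"tx": 0,"ty": 0,"tz": 0,"twist": 0},
  {"tx": 0,"ty": 0,"tz": 0,"twist": 0},
  {"tx": 0,"ty": 0,"tz": 0,"twist": 0},
  {"tx": 0,"ty": 0,"tz": 0,"twist": 0},
  {"tx": 0,"ty": 0,"tz": 0,"twist": 0},
], claw=0, grip_force=35)

```text
t: 32.2
eef_pos: [0.5873, -0.3424, 0.0059]
ee_rot: [-3.141, -0.001, -1.43]
force: [1.1, 0.8, 1.0]
width: 0.0261
gripper_force: 35.0
```

Emit:
arm_command([
  {"tx": 0,"ty": 0,"tz": -0.1,"twist": 0},
  {"tx": 0,"ty": 0,"tz": -0.25,"twist": 0},
  {"tx": 0,"ty": 0,"tz": -0.4,"twist": -0.04},
  {"tx": -0.08,"ty": -0.01,"tz": -0.5,"twist": -0.08},
  {"tx": -0.2,"ty": -0.03,"tz": -0.5,"twist": -0.12},
  {"tx": -0.33,"ty": -0.05,"tz": -0.5,"twist": -0.16},
  {"tx": -0.45,"ty": -0.065,"tz": -0.5,"twist": -0.2},
  {"tx": -0.5,"ty": -0.07,"tz": -0.5,"twist": -0.235},
])

```text
t: 32.87
eef_pos: [0.5853, -0.2127, 0.1299]
ee_rot: [-3.142, 0.002, -0.685]
force: [0.4, -0.4, -3.7]
width: 0.0258
gripper_force: 35.0
```

Emit:
arm_command([
  {"tx": -0.06,"ty": -0.07,"tz": 0,"twist": -0.035},
  {"tx": -0.12,"ty": -0.14,"tz": 0,"twist": -0.07},
  {"tx": -0.2,"ty": -0.22,"tz": 0,"twist": -0.105},
  {"tx": -0.26,"ty": -0.3,"tz": 0,"twist": -0.14},
  {"tx": -0.32,"ty": -0.38,"tz": 0,"twist": -0.175},
  {"tx": -0.38,"ty": -0.45,"tz": 0,"twist": -0.21},
  {"tx": -0.44,"ty": -0.52,"tz": 0,"twist": -0.245},
  {"tx": -0.48,"ty": -0.57,"tz": 0,"twist": -0.28},
])

```text
t: 33.53
eef_pos: [0.584, -0.028, 0.1297]
ee_rot: [-3.141, 0.002, 0.193]
force: [-0.2, 0.7, -4.5]
width: 0.0255
gripper_force: 35.0
```

```bash
python3 to.py .5764 -.0298
```

```text
33.5333 [ 0.584  -0.028   0.1297] [-3.141   0.0019  0.1931] 0.02554874737070622 34.956865310668945
mm [-7.7534  0.2831  0.0148] shares [-0.031   0.0011  0.0001]
```

Emit:
arm_command([
  {"tx": -0.03,"ty": 0,"tz": 0,"twist": -0.03},
  {"tx": -0.03,"ty": 0,"tz": 0,"twist": -0.053},
  {"tx": -0.03,"ty": 0,"tz": 0,"twist": -0.053},
  {"tx": -0.03,"ty": 0,"tz": 0,"twist": -0.053},
  {"tx": -0.03,"ty": 0,"tz": 0.05,"twist": -0.053},
  {"tx": -0.03,"ty": 0,"tz": 0.12,"twist": -0.053},
  {"tx": -0.03,"ty": 0,"tz": 0.18,"twist": -0.053},
  {"tx": -0.03,"ty": 0,"tz": 0.18,"twist": -0.053},
])

```text
t: 34.2
eef_pos: [0.5753, -0.0318, 0.0822]
ee_rot: [-3.14, 0.006, 0.35]
force: [-1.4, -1.0, -4.1]
width: 0.0256
gripper_force: 35.0
```

```bash
python3 to.py .5764 -.0298
```

```text
34.2 [ 0.5753 -0.0318  0.0822] [-3.1401  0.0056  0.3498] 0.025604906183721046 34.95903968811035
mm [ 1.7621 -1.4751 -0.0077] shares [ 0.007  -0.0059 -0.    ]
```

Emit:
arm_command([
  {"tx": 0.004,"ty": 0,"tz": 0.04,"twist": -0.003},
  {"tx": 0.004,"ty": 0,"tz": 0.09,"twist": -0.003},
  {"tx": 0.004,"ty": 0,"tz": 0.14,"twist": -0.003},
  {"tx": 0.004,"ty": 0,"tz": 0.19,"twist": -0.003},
  {"tx": 0.004,"ty": 0,"tz": 0.22,"twist": -0.003},
  {"tx": 0.004,"ty": 0,"tz": 0.235,"twist": -0.003},
  {"tx": 0.004,"ty": 0,"tz": 0.24,"twist": -0.003},
  {"tx": 0.004,"ty": 0,"tz": 0.24,"twist": -0.003},
])

```text
t: 34.87
eef_pos: [0.5791, -0.0308, 0.0258]
ee_rot: [3.141, -0.0, 0.363]
force: [1.2, -0.9, -2.5]
width: 0.0255
gripper_force: 35.0
```

Emit:
arm_command([
  {"tx": 0,"ty": 0,"tz": 0.01,"twist": 0},
  {"tx": 0,"ty": 0,"tz": 0.02,"twist": 0},
  {"tx": 0,"ty": 0,"tz": 0.028,"twist": 0},
  {"tx": 0,"ty": 0,"tz": 0.034,"twist": 0},
  {"tx": 0,"ty": 0,"tz": 0.038,"twist": 0},
  {"tx": 0,"ty": 0,"tz": 0.038,"twist": 0},
  {"tx": 0,"ty": 0,"tz": 0.038,"twist": 0},
  {"tx": 0,"ty": 0,"tz": 0.038,"twist": 0},
])

```text
t: 35.53
eef_pos: [0.5788, -0.0308, 0.0161]
ee_rot: [3.142, -0.0, 0.363]
force: [-0.5, 0.1, -2.9]
width: 0.0255
gripper_force: 35.0
```

```bash
python3 to.py .5694 -.0110
```

```text
35.5333 [ 0.5788 -0.0308  0.0161] [ 3.1416 -0.0001  0.3632] 0.02552205659742787 34.95924532413483
mm [ -1.7936 -21.8317  -0.0009] shares [-0.0072 -0.0873 -0.    ]
```

Emit:
arm_command([
  {"tx": -0.007,"ty": 0,"tz": 0.004,"twist": 0},
  {"tx": -0.007,"ty": 0,"tz": 0.008,"twist": 0},
  {"tx": -0.007,"ty": 0,"tz": 0.01,"twist": 0},
  {"tx": -0.007,"ty": 0,"tz": 0.01,"twist": 0},
  {"tx": -0.007,"ty": 0,"tz": 0.01,"twist": 0},
  {"tx": -0.007,"ty": 0,"tz": 0.01,"twist": 0},
  {"tx": -0.007,"ty": 0,"tz": 0.01,"twist": 0},
  {"tx": -0.007,"ty": 0,"tz": 0.01,"twist": 0},
])

```text
t: 36.2
eef_pos: [0.5769, -0.0314, 0.0138]
ee_rot: [3.142, 0.0, 0.363]
force: [-4.2, 0.4, 6.3]
width: 0.0256
gripper_force: 35.0
```

Emit:
arm_command([
  {"tx": 0,"ty": -0.015,"tz": 0,"twist": 0},
  {"tx": 0,"ty": -0.03,"tz": 0,"twist": 0},
  {"tx": 0,"ty": -0.045,"tz": 0,"twist": 0},
  {"tx": 0,"ty": -0.058,"tz": 0,"twist": 0},
  {"tx": 0,"ty": -0.068,"tz": 0,"twist": 0},
  {"tx": 0,"ty": -0.075,"tz": 0,"twist": 0},
  {"tx": 0,"ty": -0.077,"tz": 0,"twist": 0},
  {"tx": 0,"ty": -0.077,"tz": 0,"twist": 0},
])

```text
t: 36.87
eef_pos: [0.5706, -0.0131, 0.0137]
ee_rot: [3.142, -0.001, 0.364]
force: [0.9, -1.5, 4.1]
width: 0.026
gripper_force: 35.0
```

```bash
python3 to.py .5694 -.0110
```

```text
36.8667 [ 0.5706 -0.0131  0.0137] [ 3.1415 -0.0007  0.3636] 0.02602322565232095 34.9669075012207
mm [-0.3967 -2.3905 -0.0004] shares [-0.0016 -0.0096 -0.    ]
```

Emit:
arm_command([
  {"tx": 0,"ty": -0.003,"tz": 0,"twist": 0},
  {"tx": 0,"ty": -0.006,"tz": 0,"twist": 0},
  {"tx": 0,"ty": -0.008,"tz": 0,"twist": 0},
  {"tx": 0,"ty": -0.008,"tz": 0,"twist": 0},
  {"tx": 0,"ty": -0.008,"tz": 0,"twist": 0},
  {"tx": 0,"ty": -0.008,"tz": 0,"twist": 0},
  {"tx": 0,"ty": -0.008,"tz": 0,"twist": 0},
  {"tx": 0,"ty": -0.008,"tz": 0,"twist": 0},
])

```text
t: 37.53
eef_pos: [0.5699, -0.0116, 0.0137]
ee_rot: [3.141, -0.0, 0.363]
force: [2.5, -4.6, 4.4]
width: 0.0257
gripper_force: 35.0
```

Emit:
arm_command([
  {"tx": 0,"ty": 0,"tz": 0,"twist": 0},
  {"tx": 0,"ty": 0,"tz": 0,"twist": 0},
  {"tx": 0,"ty": 0,"tz": 0,"twist": 0},
  {"tx": 0,"ty": 0,"tz": 0,"twist": 0},
  {"tx": 0,"ty": 0,"tz": 0,"twist": 0},
  {"tx": 0,"ty": 0,"tz": 0,"twist": 0},
  {"tx": 0,"ty": 0,"tz": 0,"twist": 0},
  {"tx": 0,"ty": 0,"tz": 0,"twist": 0},
], claw=0.45)

```text
t: 38.2
eef_pos: [0.5695, -0.0115, 0.0134]
ee_rot: [-3.142, 0.0, 0.363]
force: [0.5, 0.1, -0.3]
width: 0.0393
gripper_force: 0.0
```

Emit:
arm_command([
  {"tx": 0,"ty": 0,"tz": -0.04,"twist": 0},
  {"tx": 0,"ty": 0,"tz": -0.12,"twist": 0},
  {"tx": 0,"ty": 0,"tz": -0.25,"twist": 0},
  {"tx": 0,"ty": 0,"tz": -0.4,"twist": 0},
  {"tx": 0,"ty": 0,"tz": -0.55,"twist": 0},
  {"tx": 0,"ty": 0,"tz": -0.7,"twist": 0},
  {"tx": 0,"ty": 0,"tz": -0.8,"twist": 0},
  {"tx": 0,"ty": 0,"tz": -0.8,"twist": 0},
])

```text
t: 38.87
eef_pos: [0.5727, -0.0114, 0.2213]
ee_rot: [3.139, -0.011, 0.364]
force: [0.8, -0.1, 1.0]
width: 0.0395
gripper_force: 0.0
```

```bash
python3 pl.py
```

```text
38.8667 [ 0.5727 -0.0114  0.2213] [ 3.1391 -0.0106  0.3639]
wrist shaft [235.7 178.9] 0.87 stand frame mm 2.342551681272193 -0.45851436760666914
wrist chock_a [204.8 173.9] 0.97 stand frame mm 1.504195656668222 49.8878508444523
wrist chock_a [269.5 177.5] 0.61 stand frame mm -3.4221175486288207 -42.69242781129588
wrist chock_a_face [250.7 181.9] 0.68 stand frame mm -2.8445313460123947 -19.309915012267634
wrist chock_a_face [183.  187.3] 0.37 stand frame mm -10.547484535176338 71.86802140588141
wrist region ((556.3638305664062, 0.9851264953613281), (70.48967742919922, 75.70862579345703), 20.836097717285156)
wrist region ((517.723388671875, 106.63002014160156), (73.41575622558594, 81.32684326171875), 20.728145599365234)
top shaft [256.1 214.9] 0.69 stand frame mm 5.961599636852879 3.991009106840253
top shaft [235.7 225.4] 0.29 stand frame mm -1.9438556020979076 68.49325611448653
top chock_a [244.7 223.7] 0.94 stand frame mm 1.1038633856349593 43.57470153189905
top chock_a [267.9 211. ] 0.8 stand frame mm 12.464040153032585 -32.79757347834824
top chock_a_handle [279.5 210.8] 0.66 stand frame mm -9.848936227662307 -61.41067998439071
top chock_a_face [265.  213.4] 0.7 stand frame mm 2.1770020774285603 -21.361726211592924
top region ((566.2969360351562, -0.2674522399902344), (70.11815643310547, 71.83289337158203), 19.82428741455078)
top region ((531.0955810546875, 96.95176696777344), (67.75448608398438, 69.12850189208984), 20.37067222595215)
```

```bash
python3 - <<'E'
from h import *
np.set_printoptions(precision=1,suppress=True)
a=np.radians(20.6); X=np.array([np.cos(a),np.sin(a)]);N=np.array([-X[1],X[0]])
for k in('wrist','top'):
    c,im=snap(k); hs=cv2.cvtColor(im,cv2.COLOR_RGB2HSV)
    for r in regions_of('chock_a',k):
        m=r['region']; q=np.array(rect(hull_at(c,m,.008))[0])/1e3-[.547,.0484]
        if np.hypot(*q)>.13: continue
        h=cv2.convexHull(np.argwhere(m)[:,::-1].astype(np.int32)); f=np.zeros(m.shape,np.uint8); cv2.fillConvexPoly(f,h,1)
        d=((hs[...,2]<75)&(f>0)).astype(np.uint8); n,L,S,ce=cv2.connectedComponentsWithStats(d)
        i=1+np.argmax(S[1:,4]); w=rect(hull_at(c,L==i,.076)); e=np.array(w[0])/1e3-[.547,.0484]
        print(k,'dark',S[i],'stand mm',e@X*1e3,e@N*1e3,w[1],w[2])
    b=lambda s_: cv2.imread(s_)[:,:,::-1].astype(int)
o=cv2.imread('pics/ptop280.png')[:,:,::-1]; g1=cv2.cvtColor(o,cv2.COLOR_RGB2GRAY); g2=cv2.cvtColor(im,cv2.COLOR_RGB2GRAY)
for nm,(l,t,r_,b_) in {'chock1':(230,205,256,242)}.items():
    res=cv2.matchTemplate(g2[t-8:b_+8,l-8:r_+8],g1[t:b_,l:r_],cv2.TM_CCOEFF_NORMED); print(nm,cv2.minMaxLoc(res))
for w,z in (((-20),.076),):
    for s_ in (1,-1): print('expected handle top px',proj(c,np.r_[np.array([.547,.0484])+s_*N*.0635,z]))
E
```

```text
wrist dark [167 172  26  22 381] stand mm 1.5996699095616709 60.37986550461719 (25.28304672241211, 30.056066513061523) 21.740751266479492
wrist dark [278 172  17   6  82] stand mm 11.602434680923727 -64.7781527916344 (5.925291538238525, 18.692001342773438) 20.835790634155273
top dark [275 203  10  10  77] stand mm -4.079291394286107 -63.54288620690368 (26.982168197631836, 22.80585479736328) 21.11574935913086
top dark [231 218  11  11  77] stand mm -3.1739611906778857 64.3783723201817 (26.89692497253418, 22.74193000793457) 18.93085289001465
chock1 (-0.10951903462409973, 0.5238792896270752, (7, 0), (1, 15))
expected handle top px [236.  222.1]
expected handle top px [278.9 206.2]
```

The top camera puts the handles at +64.4 and −63.5 mm beside the shaft axis (63.5 expected). Both chocks are square, and the shaft is on its seat. I'm handing the job in.

```bash
python3 -c "
from station import *
print(job_done(), get_state()['t'])"
```

```text
the job is handed in; nothing more can be done
the job is handed in; nothing more can be done
```

The shaft lies level in both cradles with a yellow chock against each side, both released; I handed the job in at about 39 s of the 64 s allowed, but no verdict came back.

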